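# Refit the washed rollers of the label press

### The job

The two rollers of the label press have been washed and lie loose on the table, where they roll at a touch. Put both back on the press's rails: the thick one in the rear seat under the hood, pushed home past the catch so that the catch drops in front of it, and the thin one in front, resting against the lips at the front ends of the rails. Leave the other things on the table where they are.

Things in the scene. Friction and masses are not known exactly. Their poses are not given: they have to be found in the camera images.
- label_press: Fixed bench label press; origin on the table under the thick roller's seat; x horizontal to its back (away from the robot), y to its left along the seated rollers, z up. Two aluminium side plates, inner faces at y = +-95 mm, outer +-101, from x = -116 to +71 mm; their tops are 126 mm above the table in front of the hood (x below 5 mm) and 276 mm under it. Base plate top 14 mm above the table.
- press_seat (a point): Rear seat: where the middle of the thick roller belongs, 115 mm above the table, half-way between the side plates; axes as label_press. It lies on the line along which a roller's axis travels on the rails. Fixed stops at the rear ends of the rails are reached by a journal when its axis is 10 mm behind this point.
- press_front_seat (a point): Front seat: where the middle of the thin roller belongs, 97 mm from press_seat down the rails (96 mm in front, 13.5 mm lower); axes as label_press. A roller let go on the rails in front of the catch rolls here by itself, its journals against the front lips.
- press_rails (a point): Point on the line of travel 50 mm from press_seat down the rails (7 mm lower), between the two seats. On each side a flat rail, 75 to 96 mm off the middle, carries the 16 mm journals; its top is 8 mm below the line of travel. The rails rise to the back by 0.14 rad (8 deg), so a loose roller rolls to the front. Upright lips at their front ends stand 12 mm above the rails.
- press_hood (a point): Middle of the lower front edge of the white hood over the rear seat: 12 mm behind press_seat and 126 mm above it. The hood is 196 mm wide and reaches back from this edge; a label roll stands on it, up to 371 mm above the table. A gripper must be tilted (fingers pointing down and to the back, about 30 to 45 deg from vertical) to bring the thick roller into its seat.
- press_skids (a point): Point midway between the two fixed pouch skids, level with their tops, 48 mm below press_seat (square to the rails). The skids are steel strips under the rollers, parallel to the rails, 36 to 70 mm off the middle; the 72 mm wide space between them is open down to the base plate.
- catch (a joint): Gravity catch in rad: two hooked pawls 83 mm off the middle, 10 mm wide, over the rails, on one cross shaft behind the rear seat. 0 = dropped (rest), 0.7 = fully lifted; light, no spring. A journal pushed up the rails lifts their sloping undersides (from about 35 mm before press_seat, a few N) and passes; with its axis at press_seat or behind, they drop before it and let it roll back only 2 mm.
- catch_nose (a point): Point midway between the noses of the two pawls; with the catch dropped it is 12.5 mm before press_seat, down the rails.
- thick_roller_center (a point): Middle of the thick roller, on its axis. White smooth barrel, diameter 52 mm, 120 mm long; steel journals of diameter 16 mm stick out 28 mm at both ends (176 mm in all); about 0.45 kg. Its own y axis is the roller's axis, alike both ways round. Starts loose on the table, left or right of the press, middle 26 mm up; rolls freely.
- thin_roller_center (a point): Middle of the thin roller, on its axis. Steel barrel, diameter 34 mm, 120 mm long; steel journals of diameter 16 mm stick out 28 mm at both ends (176 mm in all); about 0.22 kg. Its own y axis is the roller's axis, alike both ways round. Starts loose on the table on the other side of the press, middle 17 mm up; rolls freely.
- stamp_center (a point): Bystander: black self-standing date stamp with a round 34 mm grip, 35x46 mm and 100 mm high, standing between robot and press. The point is its centre, half-way up.
- shears_center (a point): Bystander: closed kitchen shears with grey handles lying flat, 224 mm long, 69 mm wide, 8 mm high. The point is its centre, half-way up.
- scoop_center (a point): Bystander: small stainless scoop lying on the table, 206 mm long, 60 mm wide, 32 mm high. The point is its centre, half-way up.
- tub_center (a point): Bystander: small round white tub, 70 mm across, 45 mm high, standing open. The point is its centre, half-way up.
- counter_center (a point): Bystander: white hand tally counter lying on its back, 68x55x24 mm, right of the press. The point is its centre, half-way up.
- pouch_center (a point): Bystander: flat vacuum pouch of green vegetable, 126x172x24 mm, at the far left. The point is its centre, half-way up.
- spare_labels_center (a point): Bystander: spare roll of white labels standing on its end, 92 mm across, 52 mm high, at the right. The point is its centre, half-way up.

How it is judged:
By the outcome, as a careful person would: the job done as asked, in the order asked, and still so for the second after the job is handed in, with the robot touching nothing.
It also fails if it takes over 64 s, if anything falls off the work surface, if the arm or the gripper's body presses on something with over 40 N, if the wrist force passes 120 N, or if a joint passes its speed limit or range.

### The arm

A 7-joint arm with a two-finger parallel gripper is mounted at the origin on a cart in front of the work surface, level with it; the furniture and walls round the work are solid. World frame = base frame: x ahead of the robot, y to its left, z up, the work surface at z = 0. Lengths are in m, angles in degrees, forces in N, time in s.
With the tool pointing down it reaches from about 0.425 to 0.925 m from the base axis. Payload 6.8 kg.
Tool frame: the origin (TCP) lies on the centre line of the jaws, within the pads' length; the fingertips stand 14 mm ahead of it and the grasp point (between the pads) lies 5 mm behind it; z points along the fingers, y is the direction in which the jaws open and shut (so a half turn about z gives the same grasp; the last joint's range is limited). The gripper opens to 85 mm and grips with 20 to 120 N. Pads are 22 mm wide; open, the fingers measure 114 mm over their backs; the gripper's body (76 mm by 85 mm) begins 54 mm behind the grasp point. The pads swing forward as they close: fully open they stand 13 mm farther back than shut.
Start: joints at [65.14, 27.33, 1.283, 89.118, -0.659, 63.558, -4.761], TCP at [0.216, -0.64, 0.209] pointing down, gripper open.
Joint ranges: [-169.35, 169.35], [-19.33, 120.38], [-80.79, 83.38], [13.8, 139.57], [-78.32, 258.32], [9.67, 109.79], [-169.56, 169.56]. Speed limits (degrees/s): [136.94, 136.94, 180, 180, 180, 180, 180].

### API

Orientations are given as [roll, pitch, yaw] about the fixed x, y, z axes, in that order (R = Rz(yaw) Ry(pitch) Rx(roll)).
In Python, from station import monitor, viewer, workorder gives the robot as it stands.
- The arm moves only by the tool servo_tool, never from a script. Its arguments are lists of equal length, an entry for each row: "hand": the closure, from 0 (fully open) to 1 (shut); "xyz": the shift along the tool's x, y, z in cm, a list of three; "spin": the turn about the tool's z in degrees. In form: {"hand": [hand, ...], "xyz": [[tx, ty, tz], ...], "spin": [spin, ...]}. A call has 1 to 5 rows; each row shifts and turns the pose as measured when the row begins, along the tool's axes as they then stand; what a row does not reach is not made up. A row lasts 1/12 s, in which the tool goes at most 41.7 mm and 7.16 degrees, less where a joint would pass 70% of its speed; a pose out of reach is approached as far as the arm can. A call with a gripper value outside its range is refused whole. The fingers move at their own pace and stop on an object; "squeeze" is the grip in N (left out, the last holds). Time passes only in rows, so rows that do not move let the fingers close. It gives the time, the measured TCP pose, the force and the opening at its end, in the units of the state.
- monitor.get_obs(): the state, without advancing time (a new reading comes with each control period).
- viewer.capture(name): name is "scene" or "top"; returns (picture, depth): 420x560x3 uint8, blue, green, red; 420x560 float32, m along the optical axis (not along the pixel's ray), 0 where there is no reading.
- viewer.camera_info(name): a dict with "fov_y" (degrees; the focal length in pixels is half the picture's height over the tangent of half this angle, whatever the lens; pixels are square), "cx", "cy" (the principal point, pixels), "k1" (the pictures are not rectified: a ray, as slopes to the right and down, at radius r is drawn at 1 + k1 r^2 times it, then the intrinsics apply), "rvec" (rotation vector, rad) and "tvec" (3), from world to camera coordinates, as OpenCV has them. Camera axes: x right, y down, z forward; pixel columns grow to the right and rows downward; lengths in m; the calibration is good to about 2 mm. A picture is of the moment at which its call begins. camera_info takes no time and is no camera call.
- workorder.sign_off(): hands the job in, once; it reports no verdict.
The state is a dict: "time_s": time; "joint_positions": joint angles; "joint_velocities": joint speeds; "tau": joint torques, N m; "position": TCP position; "eef_rot": TCP orientation; "ft_force": force on the tool from outside, world axes, zero at the start; "ft_torque": the same for the moment, N m; "opening": finger opening in m.
Only numpy, scipy, OpenCV 4.12 (cv2) and the standard library are available. Lean on these libraries where they do the work, as an engineer would, in place of code of your own. Each camera call takes 0.05 s, during which the arm holds its last target.

## Working session

There is one attempt and no reset: what is moved stays moved. The work goes in short steps, Python scripts to look and compute and a tool call to move; the robot and the scene stay as the last step left them, time stands still between calls to the robot, and variables do not carry over. Pictures are saved under pics/ and viewed, and the job is handed in when it is done.

Besides the shell and the picture viewer there is one more tool, called after "Request:" as name(argument=value, ...), one argument or row to a line, values as JSON. servo_tool: Moves the arm, as the interface text tells. Its arguments: {"type":"object","properties":{"hand":{"type":"array","items":{"type":"number"}},"xyz":{"type":"array","items":{"type":"array","items":{"type":"number"}}},"spin":{"type":"array","items":{"type":"number"}},"squeeze":{"type":"number"}},"required":["hand","xyz","spin"]}

```bash
ls -la; mkdir -p pics
cat > h.py <<'E'
import numpy as np, cv2
from station import monitor, viewer, workorder
from scipy.spatial.transform import Rotation as R
def cam(n):
    i=viewer.camera_info(n); f=210/np.tan(np.radians(i['fov_y']/2))
    K=np.array([[f,0,i['cx']],[0,f,i['cy']],[0,0,1.]]); D=np.array([i['k1'],0,0,0.])
    Rm=cv2.Rodrigues(np.array(i['rvec'],float))[0]; t=np.array(i['tvec'],float).ravel()
    return K,D,Rm,t
def ray(n,uv):
    K,D,Rm,t=cam(n)
    p=cv2.undistortPoints(np.array(uv,float).reshape(-1,1,2),K,D).reshape(-1,2)
    d=np.c_[p,np.ones(len(p))]@Rm; return -Rm.T@t,d
def atz(n,uv,z):
    c,d=ray(n,uv); s=(z-c[2])/d[:,2]; return c+d*s[:,None]
def atd(n,uv,dep):
    c,d=ray(n,uv); return c+d*np.array(dep)[:,None]
def proj(n,P):
    K,D,Rm,t=cam(n); return cv2.projectPoints(np.array(P,float).reshape(-1,1,3),cv2.Rodrigues(Rm)[0],t,K,D)[0].reshape(-1,2)
E
python3 - <<'E'
from h import *
print(monitor.get_obs())
for n in('scene','top'):
    print(viewer.camera_info(n)); p,d=viewer.capture(n)
    cv2.imwrite(f'pics/{n}0.png',p); np.save(f'{n}0.npy',d); print(ray(n,[[280,210]]))
E
```

```text
total 12
drwxr-xr-x  3 agent agent 4096 Dec  6 19:56 .
drwxr-xr-x 23 root  root  4096 Dec  6 19:56 ..
drwxr-xr-x  2 agent agent 4096 Dec  6 19:56 pics
{'time_s': 0.0, 'joint_positions': array([65.14112437, 27.37619257,  1.27973091, 89.17860513, -0.66039684,
       63.55667918, -4.75993822]), 'joint_velocities': array([-0.04872705, -0.08826624,  0.01454594,  0.07982284, -0.01529179,
       -0.1034903 , -0.01389462]), 'tau': array([-8.51569657e-04, -5.96450114e+01,  1.60730269e+00, -2.81194085e+01,
        1.25252159e-02,  9.22719715e-03, -3.54799454e-05]), 'position': array([ 0.21581674, -0.63890251,  0.20761884]), 'eef_rot': array([-1.79896033e+02,  6.30516824e-03,  1.86673286e+01]), 'ft_force': array([ 0.2233646 ,  0.34396287, -0.60486875]), 'ft_torque': array([ 0.00848178,  0.0069635 , -0.00010875]), 'opening': 0.08534358005712575}
{'fov_y': 52.60039955413688, 'cx': 282.9566090889363, 'cy': 208.88402875780463, 'k1': -0.09105950489857843, 'rvec': array([ 0.58402216, -2.37375103,  1.50595068]), 'tvec': array([0.49717591, 0.2081924 , 1.15180686])}
(array([-0.01738737,  1.07322657,  0.68195999]), array([[ 0.43599291, -0.79291069, -0.42574423]]))
{'fov_y': 49.04281892563398, 'cx': 279.30322494812947, 'cy': 210.18803856691798, 'k1': -0.08685721414723593, 'rvec': array([ 2.16674674, -2.20844257,  0.04411267]), 'tvec': array([0.07721885, 0.55061579, 1.54284284])}
(array([0.46818733, 0.04669119, 1.57102677]), array([[ 0.05416214,  0.01132752, -0.99846913]]))
```

Run:
```python
import cv2
for n in('scene','top'):
    p=cv2.imread(f'pics/{n}0.png'); cv2.imwrite(f'pics/{n}0b.png',cv2.resize(p,(800,600),interpolation=cv2.INTER_CUBIC))
```

```text
(no output)
```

View pics/scene0b.png

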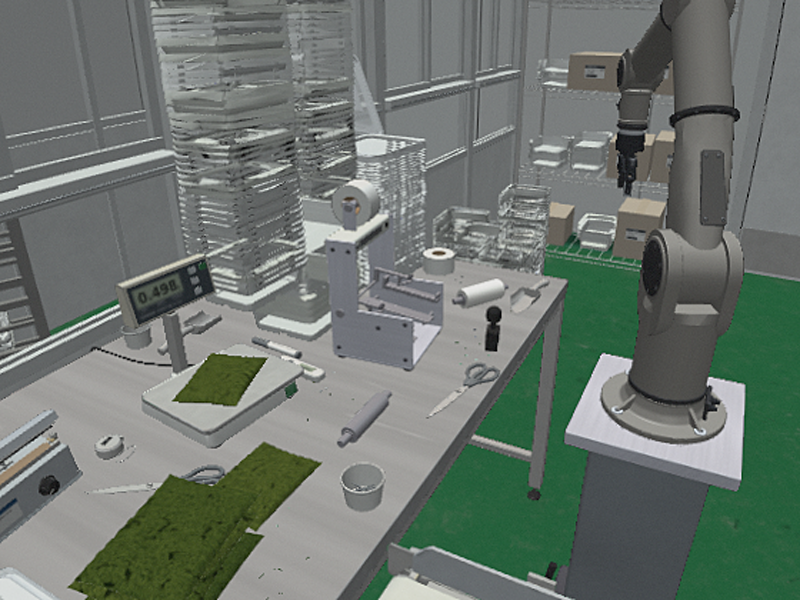

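View pics/top0b.png

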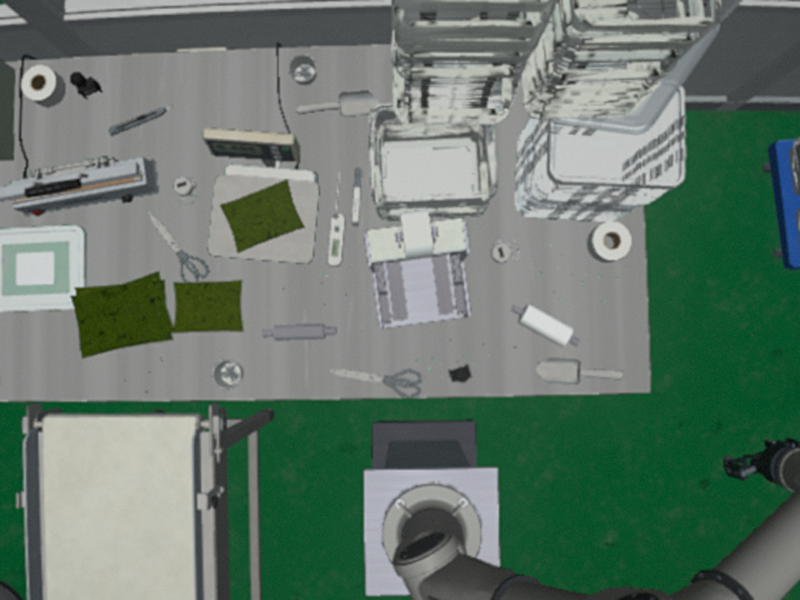

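Run:
```python
import cv2
p=cv2.imread('pics/top0.png')
def c(x0,y0,w,h,n,s=6):
    q=cv2.resize(p[y0:y0+h,x0:x0+w],None,fx=s,fy=s,interpolation=cv2.INTER_CUBIC)
    for i in range(0,w,10): cv2.putText(q,str(x0+i),(i*s,8),0,.3,(0,0,255)); cv2.line(q,(i*s,8),(i*s,14),(0,0,255))
    for i in range(0,h,10): cv2.putText(q,str(y0+i),(0,i*s+4),0,.3,(0,0,255)); cv2.line(q,(22,i*s),(28,i*s),(0,0,255))
    cv2.imwrite(f'pics/{n}.png',q)
c(345,200,75,50,'tk',10); c(175,215,70,35,'tn',10); c(245,140,100,100,'pr',6)
```

```text
(no output)
```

View pics/tk.png

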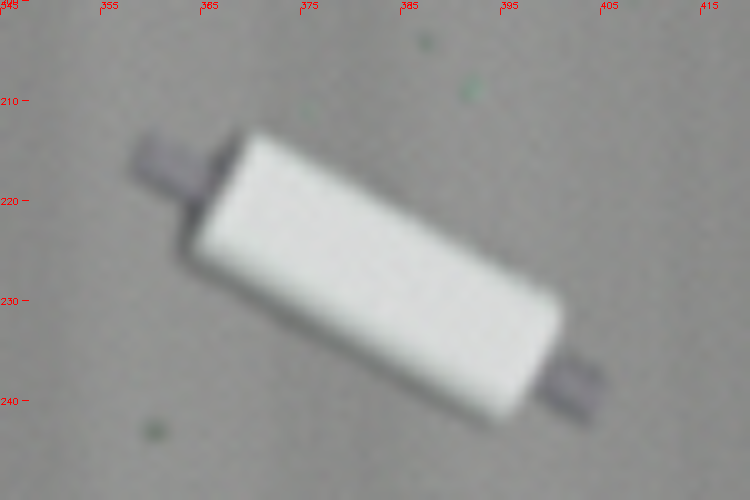

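View pics/tn.png

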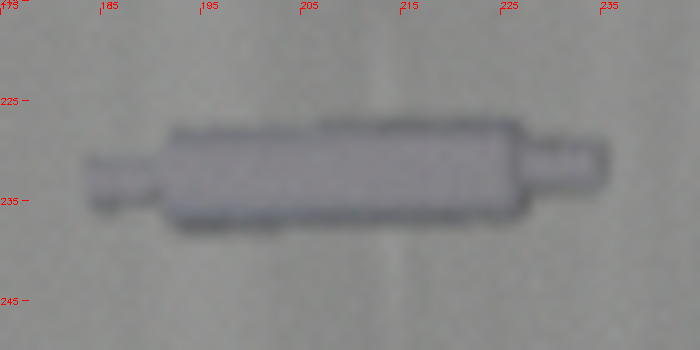

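View pics/pr.png

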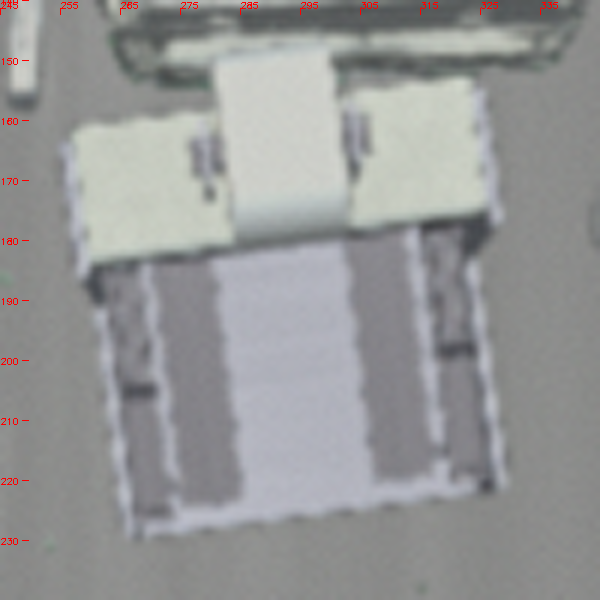

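Run:
```python
from h import *
tk=atz('top',[[359,215.5],[404.3,239.8]],.026); print('thick',tk,tk.mean(0),np.linalg.norm(tk[0]-tk[1]))
bc=atz('top',[[370.5,213.2],[364,225],[401,230],[395,242]],.03);print(bc.mean(0))
tn=atz('top',[[183.7,233.3],[235.6,231.2]],.017); print('thin',tn,tn.mean(0),np.linalg.norm(tn[0]-tn[1]))
for t in(tk,tn):
    d=t[1]-t[0]; print('axis yaw',np.degrees(np.arctan2(d[1],d[0])))
c=atz('top',[[267.2,229.2],[328.7,221.2],[261.3,190],[323.2,182]],.126); print('press',c,np.linalg.norm(c[0]-c[1]))
d=c[0]-c[1]; print(np.degrees(np.arctan2(-d[0],d[1])))
# cloud
D=np.load('top0.npy'); v,u=np.mgrid[0:420,0:560]; P=atd('top',np.c_[u.ravel(),v.ravel()],D.ravel()).reshape(420,560,3)
np.save('P.npy',P)
print('table z',np.median(P[235:245,200:350,2]))
for vv in (190,200,210,218): print(vv,[(uu,round(P[vv,uu,2]*1000)) for uu in range(256,334)])
for vv in (160,170): print(vv,[(uu,round(P[vv,uu,2]*1000)) for uu in range(250,334,2)])
```

```text
thick [[ 0.52833568 -0.20085232  0.026     ]
 [ 0.44362266 -0.35153307  0.026     ]] [ 0.48597917 -0.2761927   0.026     ] 0.17286116534214424
[ 0.48622562 -0.2786142   0.03      ]
thin [[0.47963446 0.39271686 0.017     ]
 [0.4836475  0.21573868 0.017     ]] [0.48164098 0.30422777 0.017     ] 0.17702367220991932
axis yaw -119.34478318829395
axis yaw -88.70102278275205
press [[ 0.48701467  0.10438728  0.126     ]
 [ 0.50840765 -0.08907968  0.126     ]
 [ 0.61087803  0.12086949  0.126     ]
 [ 0.63233695 -0.07479312  0.126     ]] 0.19464614981612594
6.30995572164259
table z 0.0011262490034495976
190 [(256, 0), (257, -5), (258, -2), (259, -3), (260, 7), (261, 165), (262, 149), (263, 113), (264, 102), (265, 144), (266, 151), (267, 142), (268, 111), (269, 21), (270, 18), (271, 66), (272, 64), (273, 69), (274, 69), (275, 74), (276, 65), (277, 71), (278, 64), (279, 69), (280, 65), (281, 65), (282, 11), (283, 13), (284, 18), (285, 17), (286, 9), (287, 14), (288, 15), (289, 10), (290, 12), (291, 20), (292, 15), (293, 17), (294, 11), (295, 14), (296, 13), (297, 23), (298, 20), (299, 12), (300,
[... 3261 characters left out ...]
4), (300, 372), (302, 330), (304, 340), (306, 331), (308, 274), (310, 275), (312, 275), (314, 273), (316, 273), (318, 276), (320, 273), (322, 279), (324, 272), (326, 276), (328, 5), (330, 4), (332, -3)]
170 [(250, 8), (252, 0), (254, -2), (256, 277), (258, 276), (260, 274), (262, 281), (264, 276), (266, 275), (268, 275), (270, 277), (272, 277), (274, 273), (276, 273), (278, 273), (280, 339), (282, 284), (284, 367), (286, 372), (288, 364), (290, 371), (292, 363), (294, 363), (296, 367), (298, 366), (300, 359), (302, 365), (304, 285), (306, 278), (308, 276), (310, 273), (312, 280), (314, 275), (316, 273), (318, 275), (320, 274), (322, 273), (324, 274), (326, 277), (328, 2), (330, 1), (332, 7)]
```

```bash
cat > fit.py <<'E'
from h import *
from scipy.optimize import minimize
P=np.load('P.npy'); Q=P[180:236,250:340].reshape(-1,3)
def toP(p,q):
    c,s=np.cos(p[2]),np.sin(p[2]); d=q[:,:2]-p[:2]
    return np.c_[d@[c,s],d@[-s,c]]
def cost(p):
    l=toP(p,Q); x=l[:,0]; y=abs(l[:,1]); m=(x>-135)&(x<0.0)
    m=(x>-.14)&(x<-.045)&(y<.125)
    z=np.zeros(len(x)); ins=x>-.116
    z=np.where(ins&(y<.101),.014,z); z=np.where(ins&(y>.036)&(y<.07)&(x>-.108),.067+.141*x,z)
    z=np.where(ins&(y>.075)&(y<.095)&(x>-.106),.107+.141*x,z); z=np.where(ins&(y>.095)&(y<.101),.126,z)
    m&=~((x<-.1)&(y<.096)&ins)
    e=np.clip(abs(z-Q[:,2])-.008,0,.03)
    return e[m].mean()
best=None
for x0 in (.59,.60,.61,.62):
  for y0 in (0.01,.02,.03):
    for w in(-.13,-.11,-.09):
      r=minimize(cost,[x0,y0,-w if 0 else -w*-1*-1*-1 if 0 else w],method='Nelder-Mead',options=dict(initial_simplex=[[x0,y0,s*abs(w)] for s in (1,)]+[[x0+.01,y0,abs(w)],[x0,y0+.01,abs(w)],[x0,y0,abs(w)+.05]]))
      if best is None or r.fun<best.fun: best=r
print(best.x,np.degrees(best.x[2]),best.fun)
np.save('press.npy',best.x)
def W(l):
    p=best.x; c,s=np.cos(p[2]),np.sin(p[2]); l=np.atleast_2d(l)
    return np.c_[p[0]+c*l[:,0]-s*l[:,1],p[1]+s*l[:,0]+c*l[:,1],l[:,2]]
if __name__=='__main__':
    L=[]
    for s in(1,-1): L+=[[-.116,.101*s,.126],[.0,.101*s,.126],[-.116,.101*s,0],[.071,.101*s,0],[.012,.098*s,.241],[.012,.098*s,.276]]
    for n in('top','scene'):
        im=cv2.imread(f'pics/{n}0.png'); im=cv2.resize(im,None,fx=4,fy=4,interpolation=cv2.INTER_CUBIC)
        for q in proj(n,W(L)): cv2.circle(im,tuple(int(round(t*4+1.5)) for t in q),3,(0,0,255),-1)
        a=proj(n,W([[0,0,.115],[-.096,0,.1015]])); 
        for q in a: cv2.circle(im,tuple(int(round(t*4+1.5)) for t in q),3,(0,255,0),-1)
        c=(a.mean(0)*4).astype(int); cv2.imwrite(f'pics/fit_{n}.png',im[max(0,c[1]-300):c[1]+300,c[0]-300:c[0]+300])
E
python3 fit.py
```

```text
[0.61239393 0.02197505 0.10679856] 6.11910700133775 0.001119690387271102
```

View pics/fit_top.png

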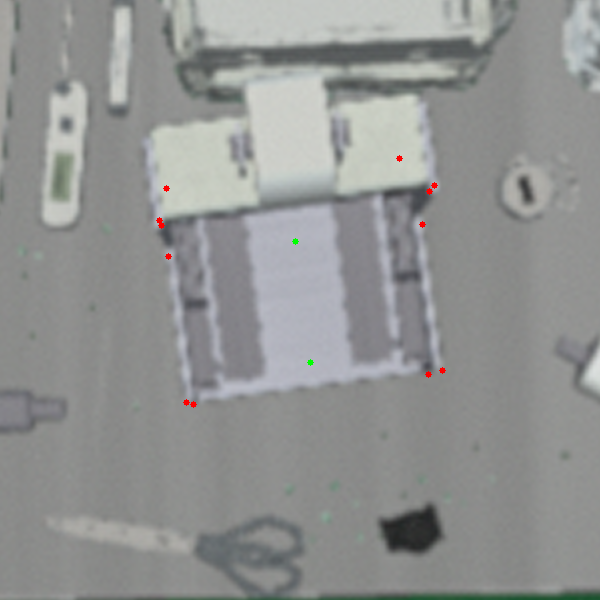

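View pics/fit_scene.png

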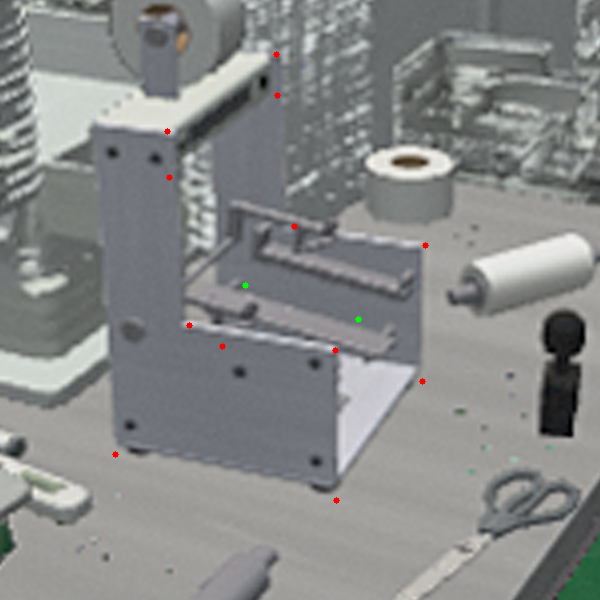

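```bash
cat >> h.py <<'E'
def rem(xyz,yaw,quiet=False):
    o=monitor.get_obs(); rpy=o['eef_rot']; Rm=R.from_euler('xyz',rpy,degrees=True).as_matrix()
    sh=Rm.T@(np.array(xyz)-o['position'])*100
    xa=np.degrees(np.arctan2(Rm[1,0],Rm[0,0])); sp=-((yaw-xa+180)%360-180)
    print('t',round(o['time_s'],2),'pos',o['position'].round(4),'rpy',rpy.round(1),'F',o['ft_force'].round(1),'open',round(o['opening'],4),'j',o['joint_positions'].round(0))
    print('shift cm',sh.round(2),'spin',round(sp,1))
E
python3 - <<'E'
from h import *
P=np.load('P.npy')
for (u0,u1,v0,v1,c,ya) in((350,415,205,250,(.486,-.277),60.65),(178,242,222,242,(.4816,.3042),91.3)):
    q=P[v0:v1,u0:u1].reshape(-1,3); d=q[:,:2]-c; m=(q[:,2]>.012)&(np.linalg.norm(d,axis=1)<.1); q=q[m]
    a=np.radians(ya); al=(q[:,:2]-c)@[np.cos(a),np.sin(a)]; ac=(q[:,:2]-c)@[-np.sin(a),np.cos(a)]
    h=q[:,2]>(.04 if c[1]<0 else .024)
    print(len(q),np.percentile(al,[1,99]),np.percentile(al[h],[2,98]),'across',ac[h].min(),ac[h].max(),np.median(ac[h]),np.degrees(np.polyfit(al[h],ac[h],1)[0]),np.percentile(q[:,2],98))
rem([.486,-.277,.2],60.65)
E
```

```text
632 [-0.07848632  0.08441738] [-0.05546835  0.06011061] across -0.021340193490307555 0.026588429377343504 0.0025897776464780097 -0.2645030481130622 0.057086832203294954
444 [-0.08457757  0.08700226] [-0.07760069  0.08084366] across -0.016251854520875568 0.016740900396388137 0.0001835416715942878 -0.02253255147688295 0.03894342443339626
t 0.1 pos [ 0.2158 -0.639   0.2077] rpy [-179.9    0.    18.7] F [ 0.   0.4 -1. ] open 0.0855 j [65. 27.  1. 89. -1. 64. -5.]
shift cm [ 37.18 -25.64   0.81] spin -42.0
```

Request:
servo_tool(
  hand=[0,0,0,0,0],
  xyz=[
    [2,0,0],
    [2,-1,0],
    [2,-2,0],
    [2,-2,0],
    [2,-2,0],
  ],
  spin=[-7,-7,-7,-7,-7],
)

```text
time_s: 0.52
position: [0.2543, -0.5313, 0.204]
eef_rot: [-179.7, 0.1, 54.2]
ft_force: [0.2, -0.2, 0.9]
opening: 0.0852
```

Run:
```python
from h import *
rem([.486,-.277,.12],60.65)
```

```text
t 0.52 pos [ 0.2543 -0.5313  0.204 ] rpy [-1.797e+02  1.000e-01  5.420e+01] F [ 0.2 -0.2  0.9] open 0.0852 j [ 65.  20.  -8. 101.   3.  60.  20.]
shift cm [34.19  3.95  8.34] spin -6.5
```

Request:
servo_tool(
  hand=[0,0,0,0,0],
  xyz=[
    [3.5,0.5,0],
    [4,0.5,0],
    [4,0.5,0],
    [4,0.5,0],
    [4,0.5,1],
  ],
  spin=[-6.5,0,0,0,0],
)

```text
time_s: 0.93
position: [0.3688, -0.372, 0.1933]
eef_rot: [-179.5, 0.2, 60.7]
ft_force: [1.5, 0.4, -0.4]
opening: 0.0856
```

Run:
```python
from h import *
rem([.4855,-.2755,.12],60.65)
```

```text
t 0.93 pos [ 0.3688 -0.372   0.1933] rpy [-179.5    0.2   60.7] F [ 1.5  0.4 -0.4] open 0.0856 j [ 51.  15. -15. 110.   5.  56.   4.]
shift cm [14.15  5.52  7.24] spin 0.1
```

Request:
servo_tool(
  hand=[0,0,0,0,0],
  xyz=[
    [3.5,1.4,1.5],
    [3.5,1.4,1.5],
    [3.5,1.4,1.5],
    [3,1.1,1.5],
    [0.7,0.2,1],
  ],
  spin=[0,0,0,0,0],
)

```text
time_s: 1.35
position: [0.4933, -0.2626, 0.1211]
eef_rot: [-179.7, 0.0, 61.1]
ft_force: [0.8, -0.1, -0.3]
opening: 0.0852
```

Run:
```python
from h import *
rem([.4855,-.2755,.025],60.65)
p,d=viewer.capture('scene')
cv2.imwrite('pics/s1.png',p)
q=p[150:290,290:440]; cv2.imwrite('pics/s1c.png',cv2.resize(q,None,fx=4,fy=4,interpolation=cv2.INTER_CUBIC))
```

```text
t 1.35 pos [ 0.4933 -0.2626  0.1211] rpy [-179.7    0.    61.1] F [ 0.8 -0.1 -0.3] open 0.0852 j [ 36.  24. -18. 109.   9.  49. -16.]
shift cm [-1.5  -0.01  9.61] spin 0.5
```

View pics/s1c.png

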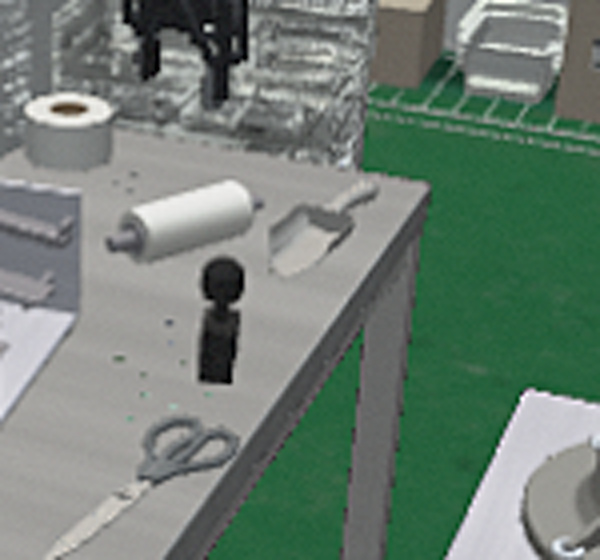

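Request:
servo_tool(
  hand=[0,0,0],
  xyz=[
    [-1.5,0,2],
    [0,0,2.5],
    [0,0,0],
  ],
  spin=[0.5,0,0],
)

```text
time_s: 1.65
position: [0.4842, -0.2746, 0.0725]
eef_rot: [-179.5, 0.1, 60.9]
ft_force: [-1.0, 0.6, -1.0]
opening: 0.0851
```

Run:
```python
from h import *
rem([.4855,-.2755,.025],60.65)
print(atz('scene',[[318,210.75],[355.25,201]],.026))
p,d=viewer.capture('top'); P=atd('top',np.mgrid[0:420,0:560][::-1].reshape(2,-1).T,d.ravel()).reshape(420,560,3)
q=p[180:260,330:430]; cv2.imwrite('pics/t2c.png',cv2.resize(q,None,fx=7,fy=7,interpolation=cv2.INTER_CUBIC))
```

```text
t 1.65 pos [ 0.4842 -0.2746  0.0725] rpy [-1.795e+02  1.000e-01  6.090e+01] F [-1.   0.6 -1. ] open 0.0851 j [ 36.  27. -17. 111.  11.  44. -16.]
shift cm [-0.01  0.2   4.74] spin 0.3
[[ 0.52882766 -0.20440215  0.026     ]
 [ 0.43757834 -0.34692517  0.026     ]]
```

View pics/t2c.png

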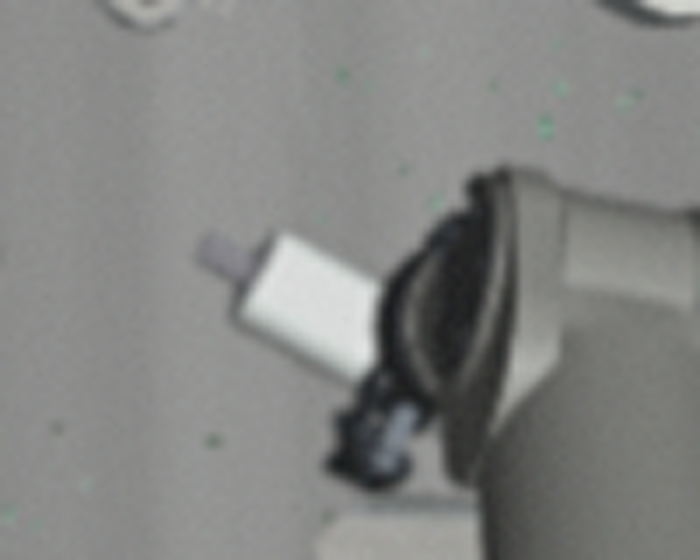

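Request:
servo_tool(
  hand=[0,0,0,0],
  xyz=[
    [0,0.2,2],
    [0,0,1.8],
    [0,0,1],
    [0,0,0],
  ],
  spin=[0.3,0,0,0],
)

```text
time_s: 2.03
position: [0.4874, -0.2813, 0.0304]
eef_rot: [-180.0, 0.2, 60.3]
ft_force: [-0.3, -0.1, 0.5]
opening: 0.0852
```

Run:
```python
from h import *
rem([.485,-.2755,.024],60.65)
```

```text
t 2.03 pos [ 0.4874 -0.2813  0.0304] rpy [-180.     0.2   60.3] F [-0.3 -0.1  0.5] open 0.0852 j [ 36.  31. -15. 112.  13.  39. -17.]
shift cm [ 0.39 -0.49  0.64] spin -0.4
```

Request:
servo_tool(
  hand=[0,0,0],
  xyz=[
    [0.4,-0.5,0.5],
    [0,0,0],
    [0,0,0],
  ],
  spin=[-0.4,0,0],
)

```text
time_s: 2.28
position: [0.4858, -0.2764, 0.028]
eef_rot: [179.9, 0.2, 60.6]
ft_force: [0.4, -0.4, 0.3]
opening: 0.085
```

Run:
```python
from h import *
rem([.485,-.2755,.024],60.65)
```

```text
t 2.28 pos [ 0.4858 -0.2764  0.028 ] rpy [179.9   0.2  60.6] F [ 0.4 -0.4  0.3] open 0.085 j [ 35.  31. -15. 112.  13.  38. -18.]
shift cm [ 0.04 -0.12  0.4 ] spin -0.0
```

Request:
servo_tool(
  hand=[0,0.3,1,1,1],
  xyz=[
    [0,-0.1,0.4],
    [0,0,0.1],
    [0,0,0],
    [0,0,0],
    [0,0,0],
  ],
  spin=[0,0,0,0,0],
  squeeze=60,
)

```text
time_s: 2.7
position: [0.4864, -0.2764, 0.0252]
eef_rot: [179.6, 0.2, 60.7]
ft_force: [1.3, 0.6, -0.7]
opening: 0.0387
```

Request:
servo_tool(
  hand=[1,1,1,1],
  xyz=[
    [0,0,0],
    [0,0,0],
    [0,0,0],
    [0,0,0],
  ],
  spin=[0,0,0,0],
)

```text
time_s: 3.03
position: [0.4926, -0.2793, 0.031]
eef_rot: [178.9, 0.2, 60.6]
ft_force: [0.2, 0.9, 0.2]
opening: -0.0
```

Run:
```python
from h import *
rem([.485,-.2755,.024],60.65)
```

```text
t 3.03 pos [ 0.4926 -0.2793  0.031 ] rpy [178.9   0.2  60.6] F [0.2 0.9 0.2] open -0.0 j [ 35.  31. -15. 112.  13.  38. -18.]
shift cm [-0.04 -0.86  0.68] spin -0.0
```

Run:
```python
from h import *
for n,(x0,y0,w,h) in dict(top=(320,170,120,100),scene=(270,130,150,120)).items():
    p,d=viewer.capture(n); np.save(f'{n}3.npy',d); cv2.imwrite(f'pics/{n}3.png',p)
    cv2.imwrite(f'pics/{n}3c.png',cv2.resize(p[y0:y0+h,x0:x0+w],None,fx=5,fy=5,interpolation=cv2.INTER_CUBIC))
```

```text
(no output)
```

View pics/top3c.png

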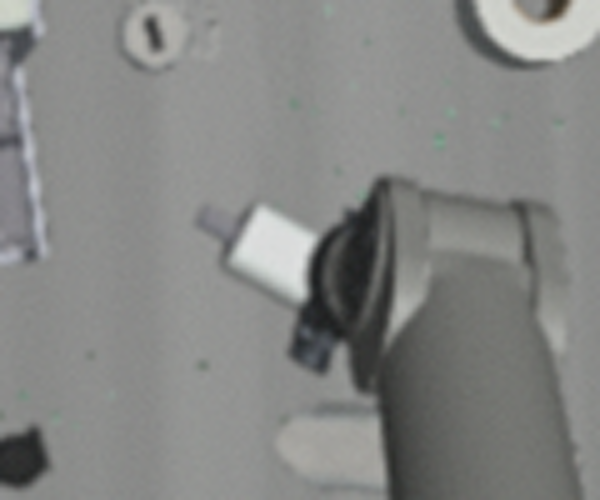

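View pics/scene3c.png

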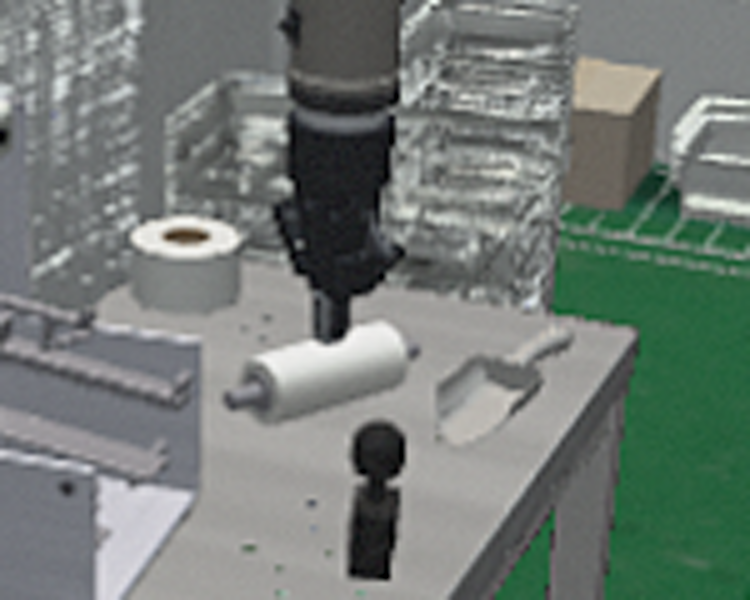

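Run:
```python
from h import *
v,u=np.mgrid[0:420,0:560]
for n in('top','scene'):
    d=np.load(f'{n}3.npy'); p=cv2.imread(f'pics/{n}3.png').astype(int)
    P=atd(n,np.c_[u.ravel(),v.ravel()],d.ravel()).reshape(420,560,3)
    a=np.radians(60.65); c=np.array([.4926,-.2793])
    q=P.reshape(-1,3); col=p.reshape(-1,3)
    al=(q[:,:2]-c)@[np.cos(a),np.sin(a)]; ac=(q[:,:2]-c)@[np.sin(a),-np.cos(a)]  # tool x, tool y
    near=(abs(al)<.11)&(abs(ac)<.09)&(q[:,2]<.3)
    w=near&(col.min(1)>185)&(q[:,2]>.01)&(q[:,2]<.08)
    k=near&(col.max(1)<70)&(q[:,2]>.01)&(q[:,2]<.12)
    for nm,m in(('white',w),('dark',k)):
        if m.sum()>3: print(n,nm,m.sum(),'al',np.percentile(al[m],[2,50,98]).round(4),'ac',np.percentile(ac[m],[2,50,98]).round(4),'z',np.percentile(q[m,2],[2,50,98]).round(4))
    if n=='scene':
        for z0 in np.arange(.01,.12,.01):
            m=k&(abs(q[:,2]-z0)<.005); 
            if m.sum(): print(z0.round(3),m.sum(),al[m].mean().round(4),ac[m].mean().round(4))
```

```text
top white 161 al [0.0112 0.0359 0.0584] ac [-0.0143  0.0021  0.0236] z [0.0374 0.0495 0.0575]
top dark 5 al [0.0032 0.0099 0.0119] ac [-0.0337 -0.0314 -0.0278] z [0.1051 0.114  0.1184]
scene white 179 al [-0.0575  0.0053  0.058 ] ac [-0.0199 -0.0099  0.0098] z [0.0403 0.05   0.0563]
scene dark 117 al [-0.0088  0.0095  0.0163] ac [-0.041  -0.0115  0.0269] z [0.0622 0.1041 0.1195]
0.06 5 0.0029 -0.0066
0.07 13 0.0058 -0.0092
0.08 11 0.0044 -0.0104
0.09 10 0.004 -0.012
0.1 20 0.0089 -0.0093
0.11 40 0.0085 -0.0113
```

Run:
```python
from h import *
for n,x0,y0,w,h in(('scene',400,60,80,100),('top',480,280,80,80)):
    p=cv2.imread(f'pics/{n}0.png'); s=6
    q=cv2.resize(p[y0:y0+h,x0:x0+w],None,fx=s,fy=s,interpolation=cv2.INTER_CUBIC)
    for dz,c in((0.0,(0,0,255)),(-.014,(0,255,0)),(.021,(255,0,0)),(.059,(0,255,255))):
        a=proj(n,[[.2158,-.639,.2076+dz]])[0]; print(n,dz,a)
        cv2.circle(q,(int((a[0]-x0+.5)*s),int((a[1]-y0+.5)*s)),3,c,-1)
    cv2.imwrite(f'pics/z_{n}.png',q)
n='scene'; p=cv2.imread('pics/scene3.png'); x0,y0,w,h=310,130,70,100; s=6
q=cv2.resize(p[y0:y0+h,x0:x0+w],None,fx=s,fy=s,interpolation=cv2.INTER_CUBIC)
for dz,c in((0.0,(0,0,255)),(-.014,(0,255,0)),(.021,(255,0,0)),(.059,(0,255,255))):
    a=proj(n,[[.4926,-.2793,.031+dz]])[0]
    cv2.circle(q,(int((a[0]-x0+.5)*s),int((a[1]-y0+.5)*s)),3,c,-1)
cv2.imwrite('pics/z_3.png',q)
```

```text
scene 0.0 [435.02483221 142.8285933 ]
scene -0.014 [434.57263265 146.21994479]
scene 0.021 [435.70496901 137.70180444]
scene 0.059 [436.94096043 128.30286819]
top 0.0 [516.02360776 314.2236055 ]
top -0.014 [513.777676   313.45605273]
top 0.021 [519.47376174 315.40241612]
top 0.059 [525.97694731 317.62339163]
```

View pics/z_scene.png

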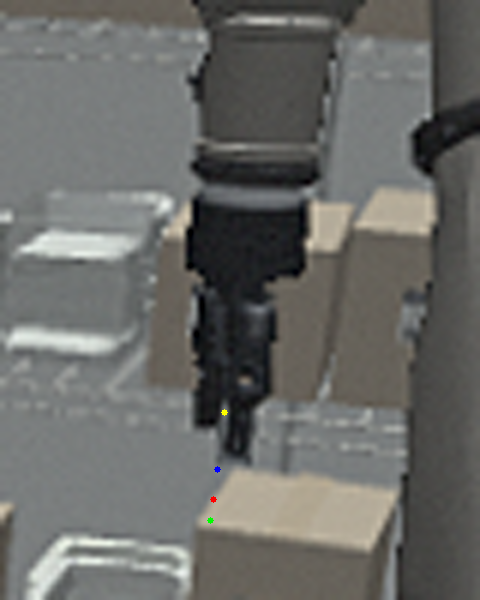

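View pics/z_top.png

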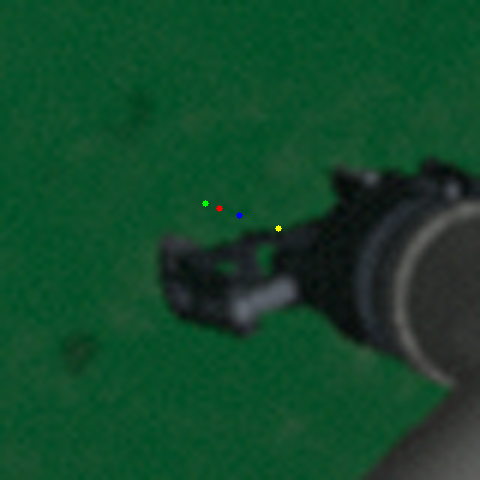

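View pics/z_3.png

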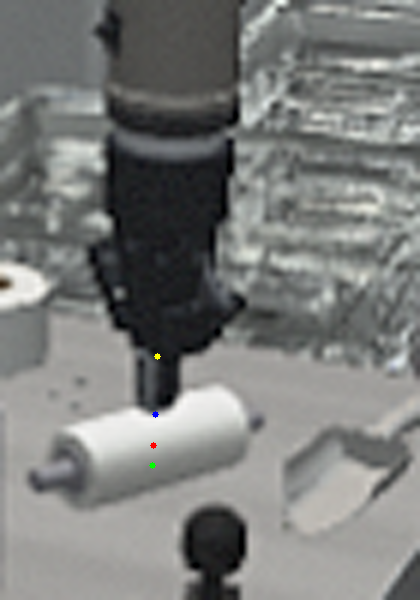

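Run:
```python
from h import *
v,u=np.mgrid[0:420,0:560]
for n in('top','scene'):
    d=np.load(f'{n}0.npy'); p=cv2.imread(f'pics/{n}0.png').astype(int)
    P=atd(n,np.c_[u.ravel(),v.ravel()],d.ravel()).reshape(-1,3); c=p.reshape(-1,3)
    m=(np.linalg.norm(P[:,:2]-[.2158,-.639],axis=1)<.12)&(P[:,2]>.15)&(P[:,2]<.45)&(c.max(1)<90)&(d.ravel()>0)
    for z0 in np.arange(.16,.45,.02):
        k=m&(abs(P[:,2]-z0)<.01)
        if k.sum()>2: print(n,z0.round(2),k.sum(),'x',np.percentile(P[k,0],[5,50,95]).round(3),'y',np.percentile(P[k,1],[5,50,95]).round(3))
# table top extents and leg etc sanity
```

```text
top 0.24 8 x [0.205 0.229 0.24 ] y [-0.68  -0.678 -0.589]
top 0.26 28 x [0.204 0.235 0.242] y [-0.683 -0.677 -0.585]
top 0.28 24 x [0.206 0.225 0.245] y [-0.698 -0.635 -0.582]
top 0.3 113 x [0.185 0.208 0.247] y [-0.697 -0.591 -0.566]
top 0.32 100 x [0.187 0.216 0.248] y [-0.697 -0.6   -0.569]
top 0.34 134 x [0.186 0.206 0.245] y [-0.69  -0.592 -0.57 ]
top 0.36 67 x [0.192 0.217 0.253] y [-0.634 -0.604 -0.576]
top 0.38 117 x [0.191 0.227 0.252] y [-0.632 -0.606 -0.601]
top 0.4 159 x [0.189 0.229 0.252] y [-0.631 -0.609 -0.6  ]
top 0.42 83 x [0.193 0.229 0.253] y [-0.633 -0.606 -0.599]
top 0.44 124 x [0.186 0.223 0.253] y [-0.626 -0.605 -0.599]
scene 0.24 8 x [0.194 0.23  0.238] y [-0.685 -0.673 -0.592]
scene 0.26 52 x [0.192 0.218 0.24 ] y [-0.682 -0.635 -0.582]
scene 0.28 36 x [0.193 0.204 0.24 ] y [-0.682 -0.592 -0.575]
scene 0.3 66 x [0.181 0.201 0.246] y [-0.687 -0.583 -0.564]
scene 0.32 65 x [0.185 0.213 0.245] y [-0.684 -0.597 -0.567]
scene 0.34 75 x [0.186 0.208 0.241] y [-0.686 -0.6   -0.569]
scene 0.36 65 x [0.182 0.208 0.242] y [-0.628 -0.607 -0.598]
scene 0.38 105 x [0.182 0.21  0.245] y [-0.625 -0.608 -0.598]
scene 0.4 91 x [0.182 0.211 0.246] y [-0.628 -0.607 -0.597]
scene 0.42 74 x [0.18  0.208 0.245] y [-0.625 -0.605 -0.597]
scene 0.44 89 x [0.182 0.212 0.243] y [-0.626 -0.606 -0.597]
```

Request:
servo_tool(
  hand=[1,0,0,0,0],
  xyz=[
    [0,0,-2.5],
    [0,0,-2.5],
    [0,0,0],
    [0,0,0],
    [0,0,0],
  ],
  spin=[0,0,0,0,0],
)

```text
time_s: 3.55
position: [0.4878, -0.2769, 0.0786]
eef_rot: [179.4, 0.2, 60.7]
ft_force: [0.0, -0.5, -0.3]
opening: 0.048
```

```bash
cat >> h.py <<'E'
v_,u_=np.mgrid[0:420,0:560]
def cloud(n,d): return atd(n,np.c_[u_.ravel(),v_.ravel()],d.ravel()).reshape(420,560,3)
def shot(n,tag,x0,y0,w,h,s=5):
    p,d=viewer.capture(n); np.save(f'{n}{tag}.npy',d); cv2.imwrite(f'pics/{n}{tag}.png',p)
    q=cv2.resize(p[y0:y0+h,x0:x0+w],None,fx=s,fy=s,interpolation=cv2.INTER_CUBIC)
    for i in range(-x0%10,w,10): cv2.putText(q,str(x0+i),(i*s,8),0,.3,(0,0,255)); cv2.line(q,(i*s,8),(i*s,14),(0,0,255))
    for i in range(-y0%10,h,10): cv2.putText(q,str(y0+i),(0,i*s+4),0,.3,(0,0,255)); cv2.line(q,(22,i*s),(28,i*s),(0,0,255))
    cv2.imwrite(f'pics/{n}{tag}c.png',q); return p,d
E
python3 - <<'E'
from h import *
rem([.485,-.2755,.024-.035],60.65)
shot('top','4',330,170,110,90,7); shot('scene','4',290,130,120,110,6)
E
```

```text
t 3.55 pos [ 0.4878 -0.2769  0.0786] rpy [179.4   0.2  60.7] F [ 0.  -0.5 -0.3] open 0.048 j [ 36.  27. -17. 111.  11.  44. -16.]
shift cm [ 0.02 -0.4   8.95] spin 0.0
```

View pics/top4c.png

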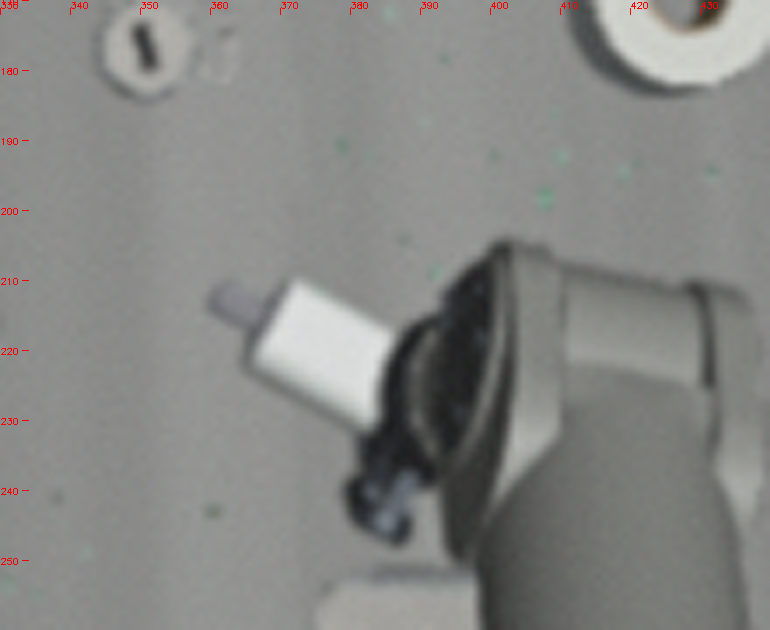

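View pics/scene4c.png

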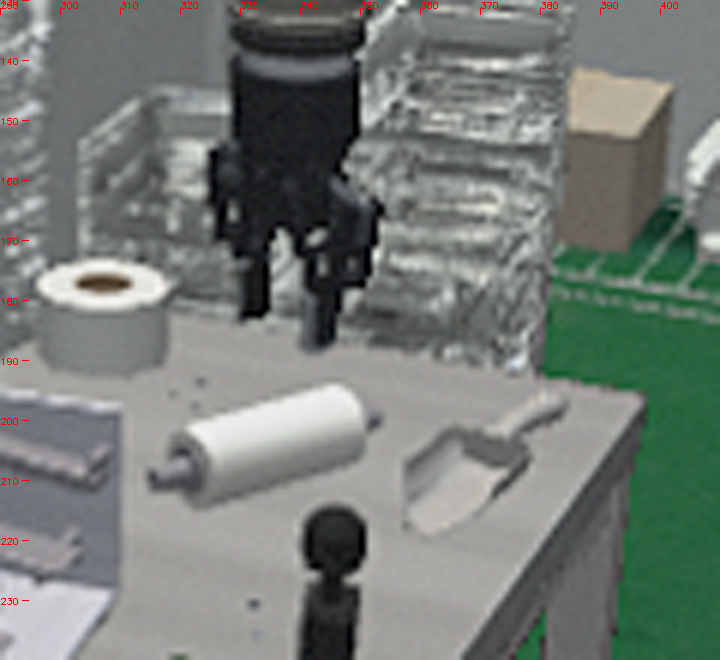

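Run:
```python
from h import *
a=np.radians(60.65); T=np.array([np.cos(a),np.sin(a)]); N=np.array([np.sin(a),-np.cos(a)])
e=atz('top',[[360.5,212.7]],.026)[0]; print('top end->center',e[:2]-.088*T)
e=atz('scene',[[315.5,209.3],[353,199.8]],.026); print('scene',e,e.mean(0), np.degrees(np.arctan2(*(e[0]-e[1])[1::-1])))
for n in('top','scene'):
    P=cloud(n,np.load(f'{n}4.npy')).reshape(-1,3); c=cv2.imread(f'pics/{n}4.png').reshape(-1,3)
    w=(c.min(1)>185)&(P[:,2]>.03)&(P[:,2]<.07)&(np.linalg.norm(P[:,:2]-[.49,-.28],axis=1)<.08)
    al=(P[:,:2]-[.49,-.28])@T; ac=(P[:,:2]-[.49,-.28])@N
    print(n,'white al',np.percentile(al[w],[2,98]),'ac',np.percentile(ac[w],[2,50,98]))
    o=np.array([.4878,-.2769]); al=(P[:,:2]-o)@T; ac=(P[:,:2]-o)@N
    k=(c.max(1)<80)&(abs(al)<.06)&(abs(ac)<.08)
    for z0 in np.arange(.08,.2,.01):
        m=k&(abs(P[:,2]-z0)<.005)
        if m.sum()>3: print(n,z0.round(2),m.sum(),'al',np.percentile(al[m],[5,50,95]).round(3),'ac',np.percentile(ac[m],[5,50,95]).round(3))
```

```text
top end->center [ 0.49451999 -0.2828738 ]
scene [[ 0.54191241 -0.21161519  0.026     ]
 [ 0.44899487 -0.35377679  0.026     ]] [ 0.49545364 -0.28269599  0.026     ] 56.83116419436643
top white al [0.00771993 0.05977022] ac [-0.00924262  0.0079485   0.0286017 ]
top 0.15 5 al [0.005 0.009 0.014] ac [-0.043 -0.037 -0.033]
top 0.16 18 al [-0.001  0.007  0.013] ac [-0.048 -0.041 -0.022]
top 0.17 9 al [0.009 0.013 0.016] ac [-0.055 -0.032  0.052]
top 0.18 6 al [0.011 0.013 0.015] ac [-0.057 -0.032  0.029]
top 0.19 6 al [-0.004  0.013  0.018] ac [-0.06  -0.04   0.034]
scene white al [-0.05347618  0.06107032] ac [-0.01620248 -0.00477544  0.01224553]
scene 0.11 12 al [-0.007  0.001  0.008] ac [-0.035  0.028  0.033]
scene 0.12 20 al [-0.007  0.004  0.01 ] ac [-0.041  0.025  0.029]
scene 0.13 26 al [-0.005  0.003  0.011] ac [-0.044 -0.029  0.032]
scene 0.14 26 al [-0.008  0.001  0.014] ac [-0.043  0.026  0.031]
scene 0.15 29 al [-0.009  0.007  0.016] ac [-0.055  0.029  0.035]
scene 0.16 50 al [-0.009  0.009  0.015] ac [-0.06  -0.034  0.052]
scene 0.17 48 al [-0.008  0.011  0.017] ac [-0.063 -0.032  0.052]
scene 0.18 59 al [-0.004  0.012  0.018] ac [-0.067 -0.022  0.053]
scene 0.19 73 al [-0.002  0.012  0.019] ac [-0.068 -0.025  0.056]
```

Request:
servo_tool(
  hand=[0,0,0,0],
  xyz=[
    [-0.1,0.9,0],
    [0,0,0],
    [0,0,0],
    [0,0,0],
  ],
  spin=[0.3,0,0,0],
)

```text
time_s: 3.98
position: [0.494, -0.2819, 0.0752]
eef_rot: [179.8, 0.2, 60.3]
ft_force: [0.3, -0.1, 0.5]
opening: 0.0852
```

Run:
```python
from h import *
rem([.495,-.283,-.011],60.3)
```

```text
t 3.98 pos [ 0.494  -0.2819  0.0752] rpy [179.8   0.2  60.3] F [ 0.3 -0.1  0.5] open 0.0852 j [ 36.  28. -16. 110.  11.  44. -16.]
shift cm [-0.02  0.11  8.62] spin 0.0
```

Request:
servo_tool(
  hand=[0,0,0,0,0],
  xyz=[
    [0,0.1,1.5],
    [0,0,1.5],
    [0,0,1.5],
    [0,0,0.5],
    [0,0,0],
  ],
  spin=[0,0,0,0,0],
)

```text
time_s: 4.4
position: [0.4957, -0.2829, 0.0233]
eef_rot: [179.7, 0.2, 60.3]
ft_force: [0.2, -0.2, -0.2]
opening: 0.0851
```

Run:
```python
from h import *
rem([.495,-.283,-.011],60.3)
```

```text
t 4.4 pos [ 0.4957 -0.2829  0.0233] rpy [179.7   0.2  60.3] F [ 0.2 -0.2 -0.2] open 0.0851 j [ 35.  32. -15. 111.  13.  39. -18.]
shift cm [-0.03 -0.07  3.43] spin 0.0
```

Request:
servo_tool(
  hand=[0,0,0,0,0],
  xyz=[
    [0,0,1],
    [0,0,1],
    [0,0,0.8],
    [0,0,0],
    [0,0,0],
  ],
  spin=[0,0,0,0,0],
)

```text
time_s: 4.82
position: [0.4965, -0.2833, -0.0062]
eef_rot: [179.7, 0.2, 60.3]
ft_force: [1.1, -0.4, 0.7]
opening: 0.0855
```

Run:
```python
from h import *
rem([.495,-.283,-.011],60.3)
shot('scene','5',290,130,120,110,6)
```

```text
t 4.82 pos [ 0.4965 -0.2833 -0.0062] rpy [179.7   0.2  60.3] F [ 1.1 -0.4  0.7] open 0.0855 j [ 34.  35. -14. 111.  14.  35. -19.]
shift cm [-0.04 -0.15  0.48] spin 0.0
```

View pics/scene5c.png

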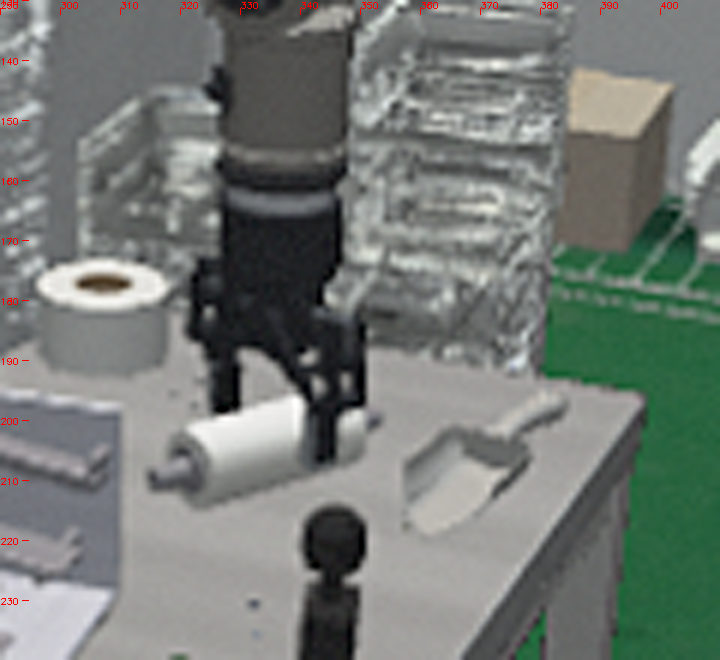

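Request:
servo_tool(
  hand=[0,0.5,1,1,1],
  xyz=[
    [0,-0.1,0.5],
    [0,0,0],
    [0,0,0],
    [0,0,0],
    [0,0,0],
  ],
  spin=[0,0,0,0,0],
  squeeze=60,
)

```text
time_s: 5.28
position: [0.4965, -0.2833, -0.0102]
eef_rot: [179.5, 0.2, 60.3]
ft_force: [-1.8, 0.4, 1.6]
opening: 0.0502
```

Request:
servo_tool(
  hand=[1,1],
  xyz=[
    [0,0,0],
    [0,0,0],
  ],
  spin=[0,0],
)

```text
time_s: 5.45
position: [0.4964, -0.2832, -0.0102]
eef_rot: [179.5, 0.2, 60.3]
ft_force: [0.6, -0.3, -1.9]
opening: 0.0499
```

Run:
```python
from h import *
rem([.495,-.283,.2],60.3)
```

```text
t 5.45 pos [ 0.4964 -0.2832 -0.0102] rpy [179.5   0.2  60.3] F [ 0.6 -0.3 -1.9] open 0.0499 j [ 34.  35. -14. 112.  15.  35. -19.]
shift cm [ -0.12   0.04 -21.02] spin 0.0
```

Request:
servo_tool(
  hand=[1,1,1,1,1],
  xyz=[
    [0,0,-2],
    [0,0,-3.5],
    [0,0,-4],
    [0,0,-4],
    [0,0,-4],
  ],
  spin=[0,0,0,0,0],
)

```text
time_s: 5.87
position: [0.4864, -0.2779, 0.1583]
eef_rot: [-178.9, 0.2, 60.4]
ft_force: [-0.2, -0.2, -4.2]
opening: 0.0501
```

Run:
```python
from h import *
rem([.5479,.0150,.19],96.1)
```

```text
t 5.87 pos [ 0.4864 -0.2779  0.1583] rpy [-178.9    0.2   60.4] F [-0.2 -0.2 -4.2] open 0.0501 j [ 38.  21. -18. 106.   8.  55. -14.]
shift cm [28.49 -9.18 -3.11] spin -35.7
```

Request:
servo_tool(
  hand=[1,1,1,1,1],
  xyz=[
    [3.5,-1.2,-0.7],
    [3.8,-0.8,-0.7],
    [3.8,-0.3,-0.7],
    [3.8,0.2,-0.7],
    [3.8,0.7,-0.3],
  ],
  spin=[-7,-7,-7,-7,-7],
)

```text
time_s: 6.28
position: [0.5255, -0.0998, 0.1984]
eef_rot: [-179.5, 0.4, 95.3]
ft_force: [1.4, -0.2, -3.7]
opening: 0.0501
```

Run:
```python
from h import *
rem([.5479,.0150,.19],96.1)
```

```text
t 6.28 pos [ 0.5255 -0.0998  0.1984] rpy [-179.5    0.4   95.3] F [ 1.4 -0.2 -3.7] open 0.0501 j [ 28.  18. -30. 107.  11.  58.  -0.]
shift cm [11.22  3.31  0.73] spin -0.8
```

Request:
servo_tool(
  hand=[1,1,1,1,1],
  xyz=[
    [3,1,0],
    [3,1,0],
    [2.5,0.8,0.3],
    [0.5,0,0],
    [0,0,0],
  ],
  spin=[-0.8,0,0,0,0],
)

```text
time_s: 6.7
position: [0.5424, 0.0087, 0.1942]
eef_rot: [-179.5, 0.1, 97.4]
ft_force: [-0.1, 0.3, -3.1]
opening: 0.0498
```

Run:
```python
from h import *
rem([.5479,.0150,.19],96.1)
shot('top','6',235,140,110,100,7); shot('scene','6',220,110,120,110,6)
```

```text
t 6.7 pos [0.5424 0.0087 0.1942] rpy [-1.795e+02  1.000e-01  9.740e+01] F [-0.1  0.3 -3.1] open 0.0498 j [ 19.  19. -32. 106.  12.  59. -11.]
shift cm [0.55 0.63 0.42] spin 1.3
```

View pics/top6c.png

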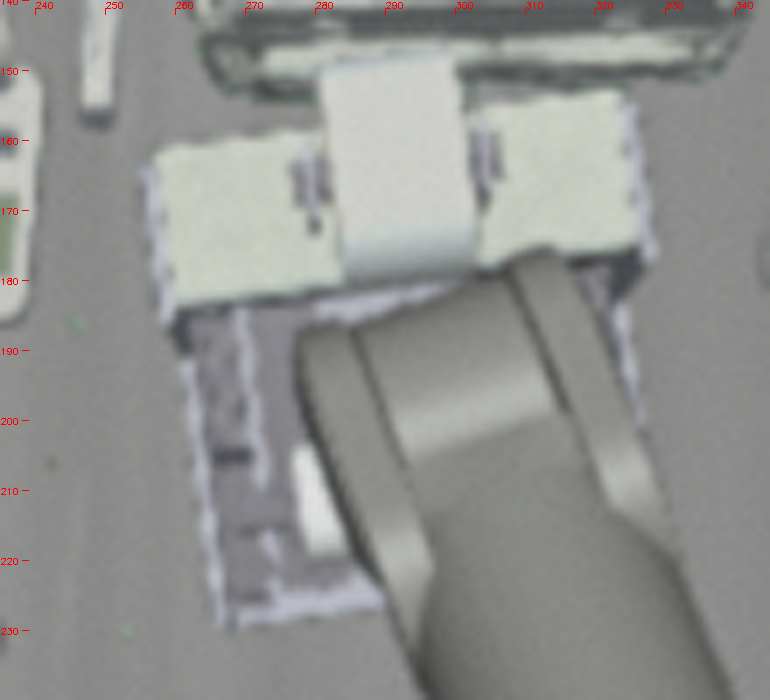

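View pics/scene6c.png

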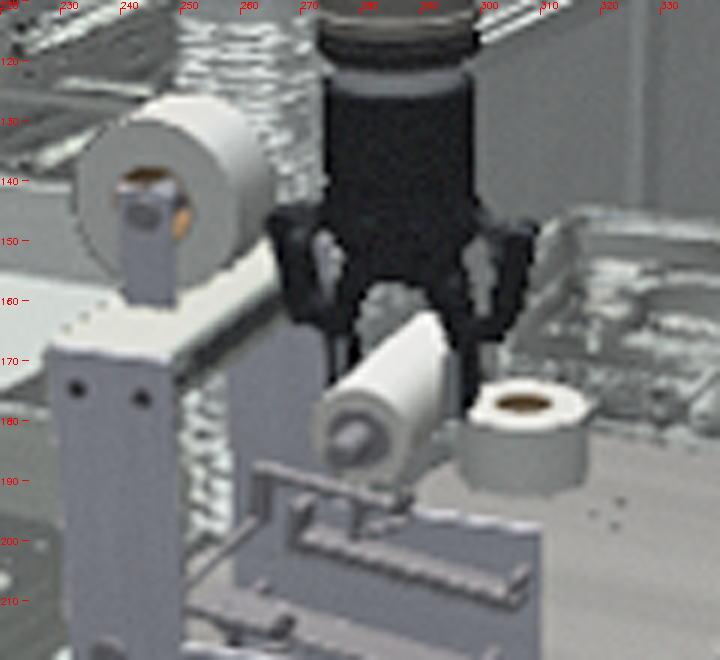

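Run:
```python
from h import *
c=np.array([.5424,.0087,.2304]); a=np.radians(97.4); T=np.array([np.cos(a),np.sin(a),0])
print('exp journal scene',proj('scene',[c+.088*T]),'meas 278.4 183.8'); 
print('exp barrel end top',proj('top',[c+.06*T]),'meas 278.1 211.6')
# solve from scene ray: assume y-plane of the roller: intersect ray with z
for z in(.222,.226,.23,.234): print(z,atz('scene',[[278.4,183.8]],z), atz('top',[[278.1,211.6]],z))
P=cloud('scene',np.load('scene6.npy')); print(P[182:186,277:281].reshape(-1,3).mean(0))
Q=cloud('top',np.load('top6.npy')); im=cv2.imread('pics/top6.png')
q=Q[203:221,276:284].reshape(-1,3); k=(im[203:221,276:284].reshape(-1,3).min(1)>170)&(q[:,2]>.15); print(k.sum(), q[k].mean(0),np.percentile(q[k],[2,98],axis=0))
```

```text
exp journal scene [[276.19705157 185.94190749]] meas 278.4 183.8
exp barrel end top [[277.88034696 212.17741349]] meas 278.1 211.6
0.222 [[0.54358423 0.06023761 0.222     ]] [[0.53677257 0.06765906 0.222     ]]
0.226 [[0.53870579 0.06904698 0.226     ]] [[0.53656921 0.06759688 0.226     ]]
0.23 [[0.53382735 0.07785635 0.23      ]] [[0.53636585 0.06753471 0.23      ]]
0.234 [[0.52894891 0.08666571 0.234     ]] [[0.53616249 0.06747254 0.234     ]]
[0.5270743  0.08940192 0.23622567]
59 [0.53461453 0.06297049 0.27548696] [[0.51951104 0.05333378 0.24567296]
 [0.55698683 0.07015609 0.25998137]]
```

Run:
```python
from h import *
P=cloud('scene',np.load('scene6.npy')).reshape(-1,3); im=cv2.imread('pics/scene6.png').reshape(-1,3)
c=np.array([.5424,.0087]); a=np.radians(97.4); T=np.array([np.cos(a),np.sin(a)]); N=np.array([np.sin(a),-np.cos(a)])
al=(P[:,:2]-c)@T; ac=(P[:,:2]-c)@N
k=(im.min(1)>150)&(abs(al)<.06)&(abs(ac)<.035)&(P[:,2]>.19)&(P[:,2]<.29)
print(k.sum())
for s in np.arange(-.06,.06,.02):
    m=k&(al>=s)&(al<s+.02)
    if m.sum()>3: print(s.round(2),m.sum(),'ac',np.percentile(ac[m],[5,95]).round(4),'z max',np.percentile(P[m,2],[50,90,97]).round(4))
from scipy.optimize import least_squares
q=P[k]; A=np.c_[al[k],ac[k],q[:,2]]
def f(p): # axis through (0,y0,z0) dir (1,b,g)
    d=np.array([1,p[2],p[3]])/np.linalg.norm([1,p[2],p[3]]); r=A-[0,p[0],p[1]]; r=r-np.outer(r@d,d); return np.linalg.norm(r,axis=1)-.026
r=least_squares(f,[0,.232,0,0],loss='soft_l1',f_scale=.003); print(r.x, np.degrees(r.x[2:]),np.abs(f(r.x)).mean())
r=least_squares(lambda p:f([p[0],p[1],p[2],0]),[0,.232,0],loss='soft_l1',f_scale=.003); print(r.x)
```

```text
165
-0.06 4 ac [-0.0008  0.0094] z max [0.2578 0.2584 0.2586]
-0.04 14 ac [-0.0083  0.0091] z max [0.2578 0.2588 0.2596]
-0.02 26 ac [-0.0139  0.0114] z max [0.2568 0.2589 0.2597]
0.0 44 ac [-0.024   0.0089] z max [0.2562 0.2596 0.2734]
0.02 36 ac [-0.0214  0.0084] z max [0.2542 0.2586 0.2587]
0.04 41 ac [-0.0213  0.009 ] z max [0.2551 0.2584 0.2585]
[ 0.00096445  0.23247314  0.0049472  -0.00354884] [ 0.28345342 -0.20333335] 0.001364320241159873
[0.00096513 0.23243765 0.00700269]
```

Request:
servo_tool(
  hand=[1,1,1,1,1],
  xyz=[
    [0.6,0.6,0],
    [0,0,2],
    [0,0,2],
    [0,0,2],
    [0,0,0],
  ],
  spin=[1.3,0,0,0,0],
)

```text
time_s: 7.22
position: [0.5469, 0.0014, 0.1321]
eef_rot: [-179.5, 0.5, 95.1]
ft_force: [-1.6, -1.2, -5.4]
opening: 0.0501
```

Run:
```python
from h import *
rem([.5479,.0150,.069],96.1)
```

```text
t 7.22 pos [0.5469 0.0014 0.1321] rpy [-179.5    0.5   95.1] F [-1.6 -1.2 -5.4] open 0.0501 j [ 17.  24. -30. 109.  16.  52. -16.]
shift cm [1.4  0.28 6.29] spin -1.0
```

Request:
servo_tool(
  hand=[1,1,1],
  xyz=[
    [1.4,0.3,0],
    [0,0,0],
    [0,0,0],
  ],
  spin=[-1,0,0],
)

```text
time_s: 7.47
position: [0.5486, 0.0113, 0.1324]
eef_rot: [-179.4, 0.6, 95.8]
ft_force: [0.8, -0.6, -3.7]
opening: 0.0503
```

Run:
```python
from h import *
rem([.5479,.0150,.069],96.1)
```

```text
t 7.47 pos [0.5486 0.0113 0.1324] rpy [-179.4    0.6   95.8] F [ 0.8 -0.6 -3.7] open 0.0503 j [ 16.  24. -31. 109.  16.  52. -16.]
shift cm [0.44 0.04 6.34] spin -0.3
```

Request:
servo_tool(
  hand=[1,1,1,1],
  xyz=[
    [0.5,0,0],
    [0,0,1.2],
    [0,0,1.2],
    [0,0,0],
  ],
  spin=[-0.3,0,0,0],
)

```text
time_s: 7.8
position: [0.5503, 0.0157, 0.1097]
eef_rot: [-179.7, 0.7, 96.0]
ft_force: [0.3, -0.3, -3.5]
opening: 0.0497
```

Run:
```python
from h import *
rem([.5479,.0150,.069],96.1)
```

```text
t 7.8 pos [0.5503 0.0157 0.1097] rpy [-179.7    0.7   96. ] F [ 0.3 -0.3 -3.5] open 0.0497 j [ 15.  26. -30. 110.  17.  50. -18.]
shift cm [ 0.   -0.23  4.07] spin -0.1
```

Run:
```python
from h import *
shot('top','7',245,170,100,70,7); shot('scene','7',220,130,120,110,6)
```

```text
(no output)
```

View pics/top7c.png

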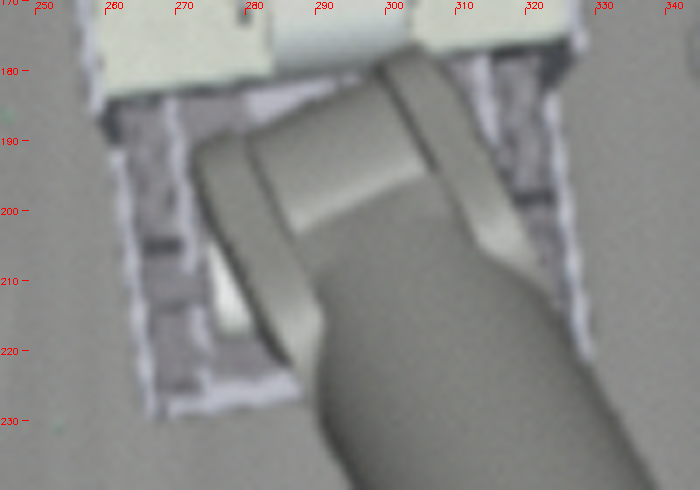

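View pics/scene7c.png

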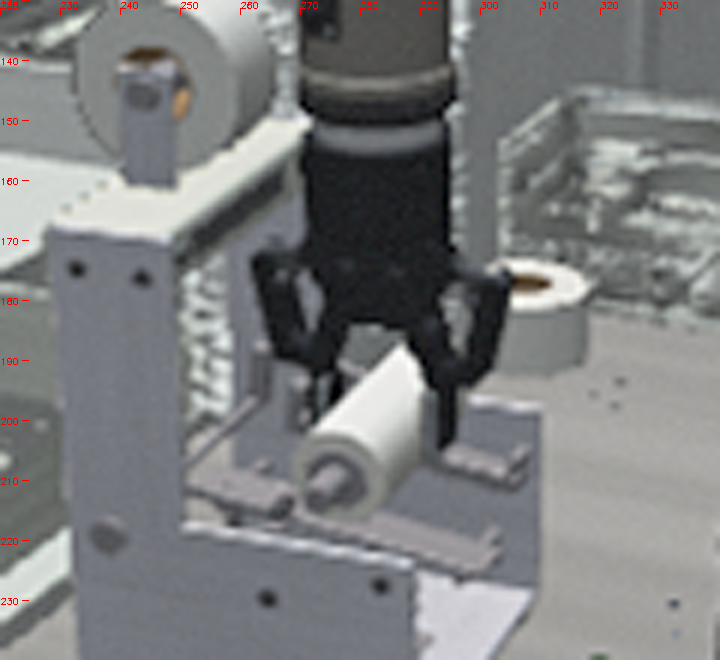

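```bash
cat >> h.py <<'E'
PR=np.array([0.61239,0.02198,0.1068])
def loc(q):
    q=np.atleast_2d(q); c,s=np.cos(PR[2]),np.sin(PR[2]); d=q[:,:2]-PR[:2]
    return np.c_[d@[c,s],d@[-s,c],q[:,2]]
def wor(l):
    l=np.atleast_2d(l); c,s=np.cos(PR[2]),np.sin(PR[2])
    return np.c_[PR[0]+c*l[:,0]-s*l[:,1],PR[1]+s*l[:,0]+c*l[:,1],l[:,2]]
E
python3 - <<'E'
from h import *
print('tcp',loc([.5503,.0157,0]))
Q=cloud('top',np.load('top7.npy')); im=cv2.imread('pics/top7.png')
sub=(slice(200,222),slice(270,284)); q=Q[sub].reshape(-1,3); k=(im[sub].reshape(-1,3).min(1)>165)&(q[:,2]>.12)
L=loc(q[k]); print(k.sum(),np.percentile(L,[2,50,98],axis=0))
# barrel end edge from pixels: top edge of silhouettes
print(loc(atz('top',[[275.4,212]],.155)), loc(atz('top',[[264.3,212]],.126)),loc(atz('top',[[326.5,212]],.126)))
P=cloud('scene',np.load('scene7.npy')).reshape(-1,3); im=cv2.imread('pics/scene7.png').reshape(-1,3); L=loc(P)
k=(im.min(1)>165)&(L[:,2]>.13)&(L[:,2]<.19)&(abs(L[:,1])<.08)&(abs(L[:,0]+.063)<.03)
print(k.sum(),np.percentile(L[k],[2,50,98],axis=0))
# journal face
print(loc(atd('scene',[[273.5,210.7]],[np.load('scene7.npy')[211,273]])))
E
```

```text
tcp [[-0.06240566  0.00037439  0.        ]]
32 [[-0.08069258  0.05205381  0.15973929]
 [-0.06847792  0.0584118   0.16962223]
 [-0.04817925  0.06256737  0.17684526]]
[[-0.06699661  0.06255817  0.155     ]] [[-0.06109273  0.09766031  0.126     ]] [[-0.08569612 -0.09625781  0.126     ]]
177 [[-0.08359195 -0.03213328  0.1618211 ]
 [-0.06838071  0.02452581  0.17214152]
 [-0.04911568  0.06311753  0.17584936]]
[[-0.06610566  0.08964248  0.154769  ]]
```

Request:
servo_tool(
  hand=[1,1,1,1],
  xyz=[
    [0,-0.2,1],
    [0,0,1],
    [0,0,1],
    [0,0,0],
  ],
  spin=[0,0,0,0],
)

```text
time_s: 8.23
position: [0.5493, 0.015, 0.0786]
eef_rot: [-179.9, 0.7, 96.0]
ft_force: [-1.1, 0.3, -4.6]
opening: 0.0503
```

Run:
```python
from h import *
rem([.5479,.0150,.069],96.1); print(loc(monitor.get_obs()['position']))
```

```text
t 8.23 pos [0.5493 0.015  0.0786] rpy [-179.9    0.7   96. ] F [-1.1  0.3 -4.6] open 0.0503 j [ 14.  28. -29. 111.  19.  46. -19.]
shift cm [ 0.03 -0.13  0.96] spin -0.1
[[-0.06350701 -0.00021286  0.07861774]]
```

Request:
servo_tool(
  hand=[1,1,1],
  xyz=[
    [0,0,0.5],
    [0,0,0.4],
    [0,0,0],
  ],
  spin=[0,0,0],
)

```text
time_s: 8.48
position: [0.5492, 0.0148, 0.0697]
eef_rot: [-179.8, 0.8, 96.0]
ft_force: [-1.6, 0.3, 3.3]
opening: 0.0502
```

Run:
```python
from h import *
rem([.5479,.0150,.069],96.1); print(loc(monitor.get_obs()['position']))
shot('scene','8',220,130,120,110,6)
```

```text
t 8.48 pos [0.5492 0.0148 0.0697] rpy [-179.8    0.8   96. ] F [-1.6  0.3  3.3] open 0.0502 j [ 14.  29. -29. 111.  20.  45. -20.]
shift cm [ 0.03 -0.12  0.07] spin -0.1
[[-0.06364253 -0.00039616  0.06971299]]
```

View pics/scene8c.png

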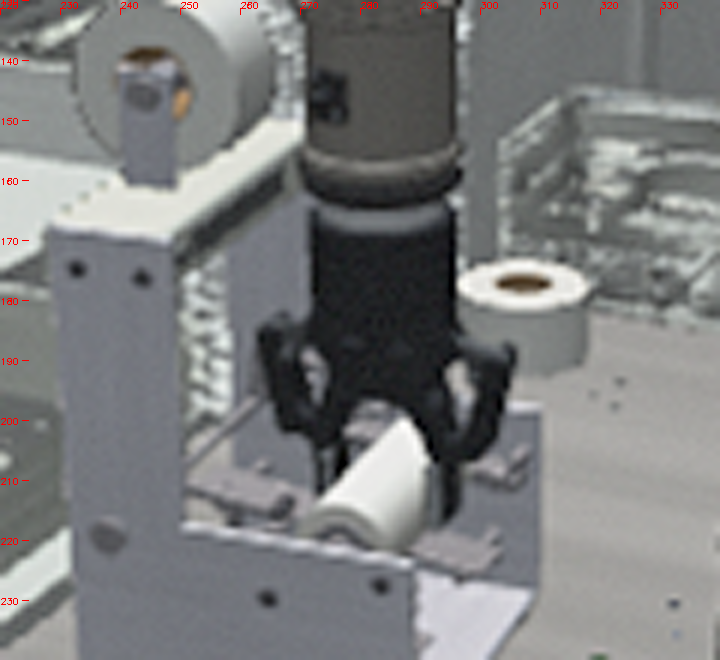

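Run:
```python
from h import *
P=cloud('top',np.load('top0.npy')).reshape(-1,3); im=cv2.imread('pics/top0.png').reshape(-1,3)
k=(im.max(1)<60)&(P[:,2]>.03)&(P[:,2]<.12)&(abs(P[:,0]-.42)<.06)&(abs(P[:,1])<.2)
print(np.percentile(P[k],[2,50,98],axis=0))
```

```text
[[ 0.36690775 -0.08671099  0.04146679]
 [ 0.37990594 -0.06741102  0.09640049]
 [ 0.39241915 -0.05107355  0.10407644]]
```

Request:
servo_tool(
  hand=[0.5,0,0,0,0],
  xyz=[
    [0,0,0],
    [0,0,0],
    [0,0,0],
    [0,0,0],
    [0,0,-1.5],
  ],
  spin=[0,0,0,0,0],
)

```text
time_s: 8.95
position: [0.5496, 0.0152, 0.084]
eef_rot: [-179.8, 0.7, 96.0]
ft_force: [-0.6, -0.6, -0.9]
opening: 0.0854
```

Request:
servo_tool(
  hand=[0,0,0,0],
  xyz=[
    [0,0,-2.5],
    [0,0,-3],
    [0,0,-2],
    [0,0,0],
  ],
  spin=[0,0,0,0],
)

```text
time_s: 9.28
position: [0.55, 0.0168, 0.1632]
eef_rot: [-179.8, 0.7, 96.0]
ft_force: [-2.4, -0.5, 1.1]
opening: 0.0854
```

Run:
```python
from h import *
shot('scene','9',220,130,120,110,6)
rem(wor([-.176,0,.145])[0],96.1)
```

```text
t 9.33 pos [0.5499 0.0167 0.1619] rpy [-179.8    0.7   96. ] F [ 0.3  0.9 -0.7] open 0.0854 j [ 17.  22. -32. 107.  14.  55. -15.]
shift cm [ -0.14 -11.32   1.73] spin -0.1
```

View pics/scene9c.png

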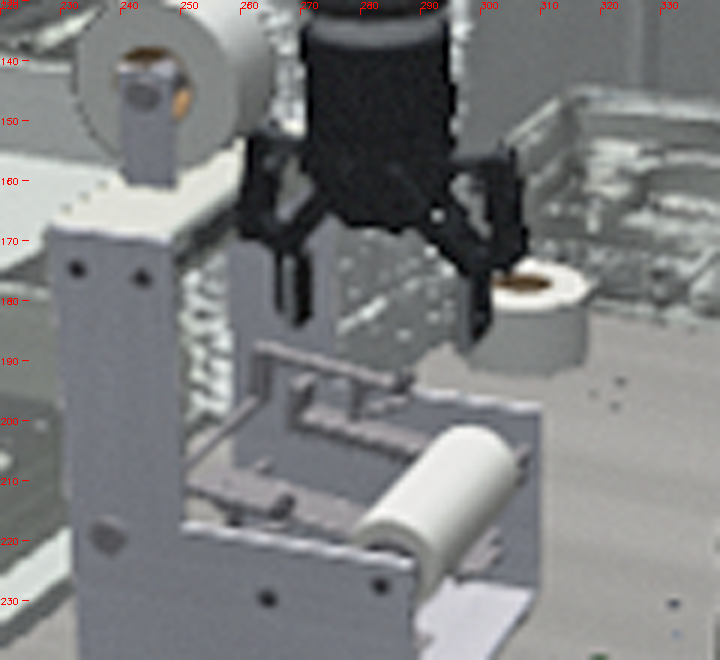

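Request:
servo_tool(
  hand=[0.4,0.4,0.4,0.4,0.4],
  xyz=[
    [0,-3,0],
    [0,-3,0],
    [0,-3,0],
    [0,-2,0],
    [0,0,0],
  ],
  spin=[0,0,0,0,0],
)

```text
time_s: 9.75
position: [0.438, 0.0051, 0.1591]
eef_rot: [-180.0, 0.6, 96.0]
ft_force: [0.6, 0.3, 0.3]
opening: 0.0512
```

Run:
```python
from h import *
shot('scene','10',250,110,120,130,5)
print(loc(monitor.get_obs()['position']))
rem(wor([-.176,0,.068])[0],96.1)
```

```text
[[-0.17343069  0.00184355  0.15936243]]
t 9.8 pos [0.4398 0.0053 0.1594] rpy [180.    0.6  96. ] F [-0.5 -0.2 -0.1] open 0.0512 j [ 22.  11. -34. 121.   9.  50. -12.]
shift cm [-0.09 -0.26  9.14] spin -0.1
```

View pics/scene10c.png

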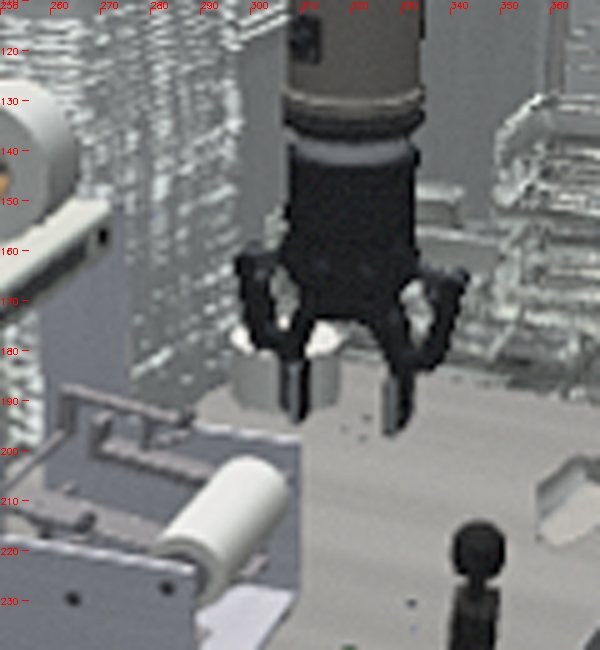

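Request:
servo_tool(
  hand=[0.4,0.4,0.4,0.4,0.4],
  xyz=[
    [-0.1,-0.3,1.5],
    [0,0,2],
    [0,0,2],
    [0,0,1.5],
    [0,0,0],
  ],
  spin=[0,0,0,0,0],
)

```text
time_s: 10.22
position: [0.4445, 0.0041, 0.0874]
eef_rot: [179.4, 0.5, 95.9]
ft_force: [-0.1, 0.8, -0.4]
opening: 0.0512
```

Run:
```python
from h import *
print(loc(monitor.get_obs()['position']))
rem(wor([-.174,0,.068])[0],96.1)
```

```text
[[-1.68880414e-01  1.24927079e-04  8.73856524e-02]]
t 10.22 pos [0.4445 0.0041 0.0874] rpy [179.4   0.5  95.9] F [-0.1  0.8 -0.4] open 0.0512 j [ 19.  18. -32. 125.  16.  40. -18.]
shift cm [ 0.   -0.53  1.93] spin -0.2
```

Request:
servo_tool(
  hand=[0.4,0.4,0.4,0.4],
  xyz=[
    [0,-0.6,0],
    [0,0,1],
    [0,0,0.8],
    [0,0,0],
  ],
  spin=[-0.2,0,0,0],
)

```text
time_s: 10.55
position: [0.4414, 0.0043, 0.0687]
eef_rot: [179.2, 0.4, 96.2]
ft_force: [-0.4, -0.3, -0.2]
opening: 0.0515
```

Run:
```python
from h import *
print(loc(monitor.get_obs()['position']))
rem(wor([-.174,0,.068])[0],96.1)
shot('scene','11',250,110,120,130,5)
```

```text
[[-0.17190094  0.0006627   0.06872532]]
t 10.55 pos [0.4414 0.0043 0.0687] rpy [179.2   0.4  96.2] F [-0.4 -0.3 -0.2] open 0.0515 j [ 18.  20. -31. 126.  18.  37. -20.]
shift cm [-0.07 -0.21  0.07] spin 0.1
```

View pics/scene11c.png

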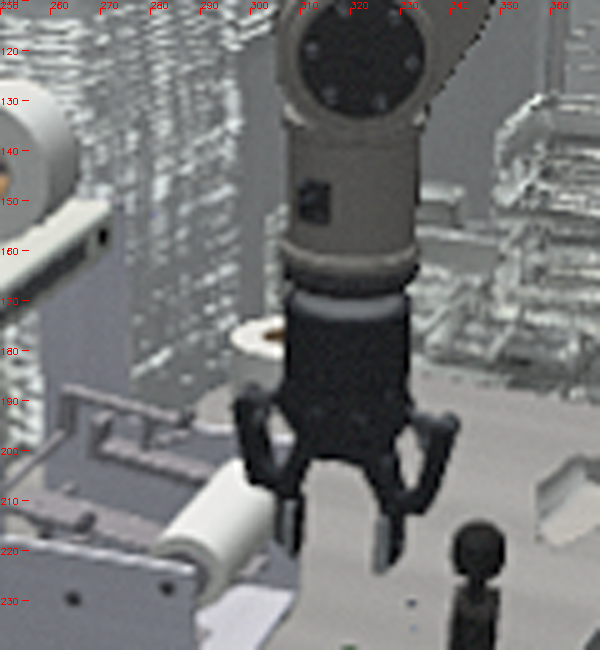

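Request:
servo_tool(
  hand=[0.4,0.4,0.4,0.4,0.4],
  xyz=[
    [0,0.8,-0.1],
    [0,1.2,-0.2],
    [0,1.2,-0.2],
    [0,1.2,-0.2],
    [0,1.2,-0.2],
  ],
  spin=[0,0,0,0,0],
)

```text
time_s: 11.02
position: [0.4924, 0.0087, 0.0792]
eef_rot: [180.0, 0.7, 96.1]
ft_force: [-5.7, -0.4, 3.4]
opening: 0.0511
```

Run:
```python
from h import *
print(loc(monitor.get_obs()['position']))
rem(wor([-.061,0,.081])[0],96.1)
shot('scene','12',220,110,120,120,5)
```

```text
[[-0.12069298 -0.00044917  0.07918031]]
t 11.02 pos [0.4924 0.0087 0.0792] rpy [180.    0.7  96.1] F [-5.7 -0.4  3.4] open 0.0511 j [ 16.  23. -30. 119.  18.  42. -19.]
shift cm [ 0.04  5.97 -0.18] spin 0.0
```

View pics/scene12c.png

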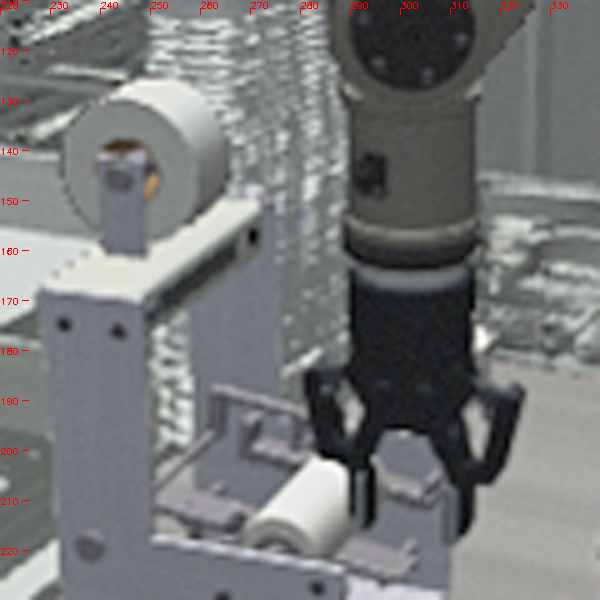

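Request:
servo_tool(
  hand=[0.4,0.4,0.4,0.4],
  xyz=[
    [0,1,0.1],
    [0,1,-0.1],
    [0,1,-0.1],
    [0,1,-0.1],
  ],
  spin=[0,0,0,0],
)

```text
time_s: 11.4
position: [0.5291, 0.0118, 0.0818]
eef_rot: [-179.3, 0.8, 96.1]
ft_force: [-17.1, -0.8, 5.0]
opening: 0.0515
```

Run:
```python
from h import *
print(loc(monitor.get_obs()['position']))
rem(wor([-.061,0,.081])[0],96.1)
shot('scene','13',220,110,120,120,5)
```

```text
[[-0.08389731 -0.00127136  0.08182157]]
t 11.4 pos [0.5291 0.0118 0.0818] rpy [-179.3    0.8   96.1] F [-17.1  -0.8   5. ] open 0.0515 j [ 15.  26. -29. 113.  19.  46. -19.]
shift cm [0.13 2.29 0.05] spin -0.0
```

View pics/scene13c.png

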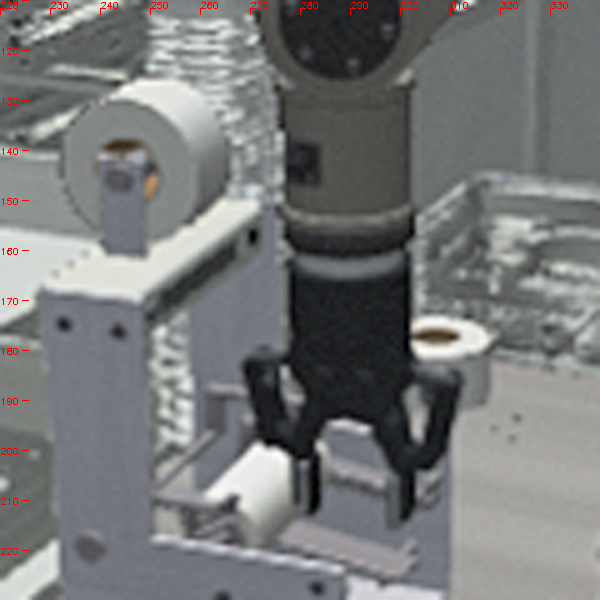

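Request:
servo_tool(
  hand=[0.4,0.4,0.4],
  xyz=[
    [0,0.8,0],
    [0,0.8,-0.1],
    [0,0.6,-0.1],
  ],
  spin=[0,0,0],
)

```text
time_s: 11.7
position: [0.5491, 0.0137, 0.0834]
eef_rot: [-178.9, 0.9, 96.1]
ft_force: [-4.2, -0.1, 1.9]
opening: 0.0512
```

Run:
```python
from h import *
print(loc(monitor.get_obs()['position']))
rem(wor([-.061,0,.081])[0],96.1)
shot('scene','14',220,110,120,120,5); shot('top','14',245,160,100,75,7)
```

```text
[[-0.06378977 -0.00150174  0.08344155]]
t 11.7 pos [0.5491 0.0137 0.0834] rpy [-178.9    0.9   96.1] F [-4.2 -0.1  1.9] open 0.0512 j [ 14.  28. -29. 110.  19.  48. -19.]
shift cm [0.15 0.28 0.24] spin -0.0
```

View pics/scene14c.png

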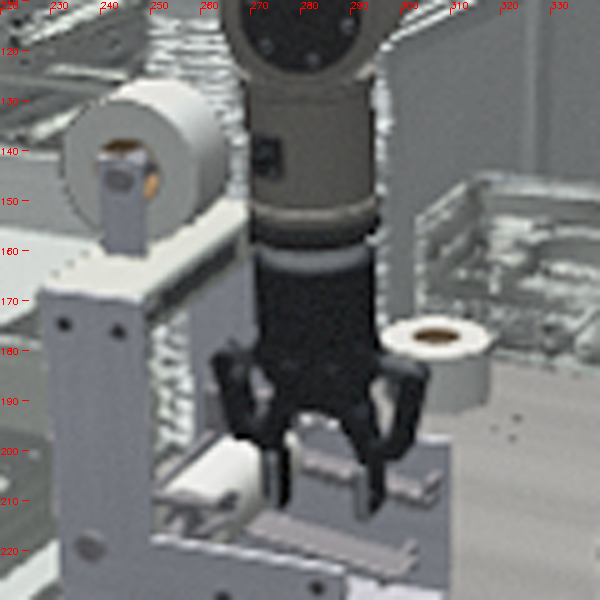

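View pics/top14c.png

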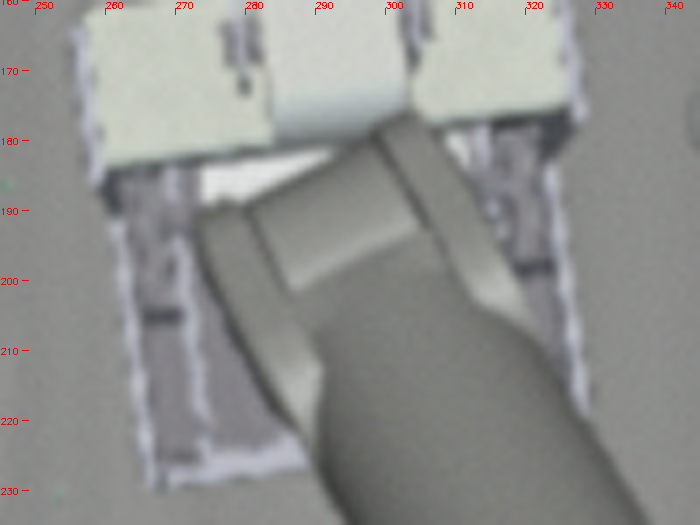

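Request:
servo_tool(
  hand=[0.4,0.4,0.4],
  xyz=[
    [0,0.5,0],
    [0,0.3,0],
    [0,0.2,0],
  ],
  spin=[0,0,0],
)

```text
time_s: 12.05
position: [0.5584, 0.0142, 0.0836]
eef_rot: [-178.9, 1.0, 96.0]
ft_force: [-10.2, -0.6, 2.8]
opening: 0.0513
```

Run:
```python
from h import *
print(loc(monitor.get_obs()['position']))
rem(wor([-.061,0,.081])[0],96.1)
shot('scene','15',225,180,90,50,8)
```

```text
[[-0.05448917 -0.00194708  0.08355902]]
t 12.05 pos [0.5584 0.0142 0.0836] rpy [-178.9    1.    96. ] F [-10.2  -0.6   2.8] open 0.0513 j [ 14.  29. -29. 109.  19.  48. -19.]
shift cm [ 0.2  -0.65  0.27] spin -0.1
```

View pics/scene15c.png

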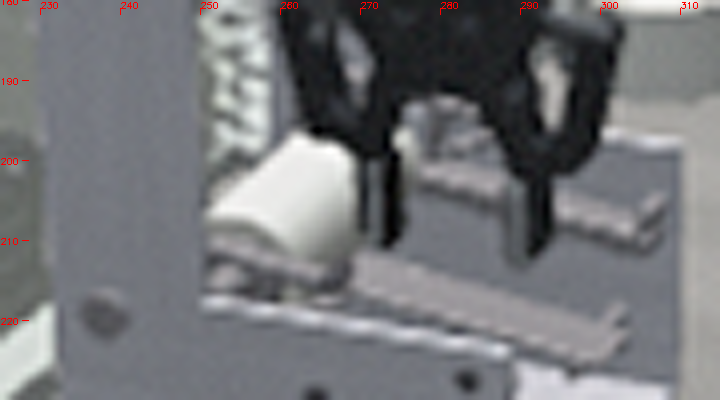

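Request:
servo_tool(
  hand=[0.4,0.4,0.4,0.4,0.4],
  xyz=[
    [0,-0.5,0],
    [0,-1,0],
    [0,-2,0],
    [0,-3,-1],
    [0,-1,-3],
  ],
  spin=[0,0,0,0,0],
)

```text
time_s: 12.52
position: [0.4818, 0.0073, 0.1213]
eef_rot: [-178.9, 0.8, 96.0]
ft_force: [-0.8, -1.0, 0.1]
opening: 0.0514
```

Request:
servo_tool(
  hand=[0.2,0,0,0],
  xyz=[
    [2,0,-3.5],
    [3,0,-3.5],
    [4,0,-1],
    [2,0,0],
  ],
  spin=[0,0,0,0],
)

```text
time_s: 12.85
position: [0.4706, 0.1143, 0.2062]
eef_rot: [-179.5, 1.0, 95.3]
ft_force: [0.6, -0.4, 0.0]
opening: 0.0856
```

Run:
```python
from h import *
print(loc(monitor.get_obs()['position']))
rem([.4816,.305,.1],91.3)
shot('scene','16',225,160,90,70,8); shot('top','16',245,160,100,75,7)
```

```text
[[-0.13115287  0.10690394  0.2062121 ]]
t 12.85 pos [0.4706 0.1143 0.2062] rpy [-179.5    1.    95.3] F [ 0.6 -0.4  0. ] open 0.0856 j [ 11.  13. -37. 112.  10.  58. -26.]
shift cm [19.06  2.95 10.28] spin 4.0
```

View pics/scene16c.png

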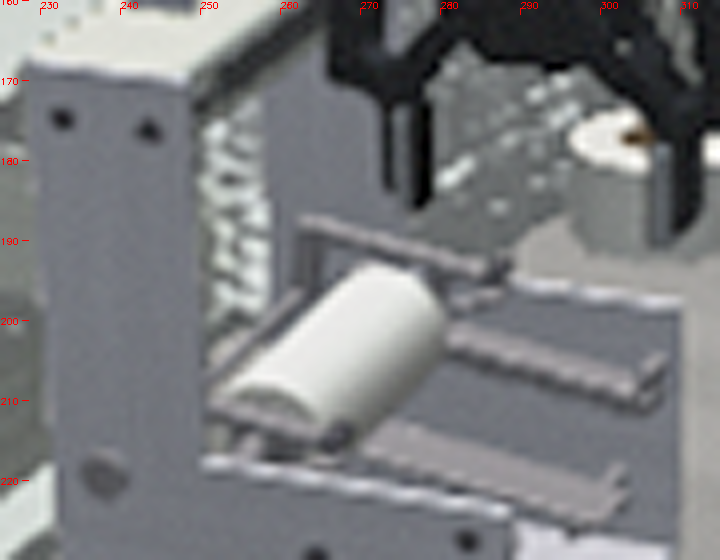

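View pics/top16c.png

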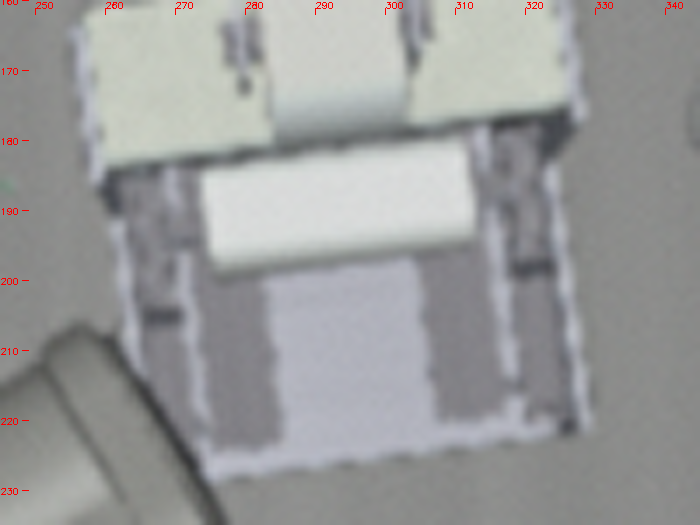

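```bash
cat >> h.py <<'E'
from scipy.optimize import least_squares
def cyl(n,tag,x,z,r,thr=165,win=.04,zmin=None):
    P=cloud(n,np.load(f'{n}{tag}.npy')).reshape(-1,3); im=cv2.imread(f'pics/{n}{tag}.png').reshape(-1,3); A=loc(P)
    k=(im.min(1)>thr)&(abs(A[:,0]-x)<win)&(abs(A[:,1])<.06)&(A[:,2]>z+(0 if zmin is None else zmin))&(A[:,2]<z+r+.015); A=A[k]
    def f(p):
        d=np.array([p[2],1,p[3]]); d/=np.linalg.norm(d); q=A-[p[0],0,p[1]]; q=q-np.outer(q@d,d); return np.linalg.norm(q,axis=1)-r
    s=least_squares(f,[x,z,0,0],loss='soft_l1',f_scale=.003)
    print(n,tag,len(A),'x,z',s.x[:2].round(4),'yaw,tilt deg',np.degrees(s.x[2:]).round(2),'y range',np.percentile(A[:,1],[1,99]).round(4),'res',np.abs(s.fun).mean().round(4))
E
python3 - <<'E'
from h import *
cyl('top','16',0,.115,.026); cyl('scene','16',0,.115,.026)
c=wor([[-.026,0,.12],[.012,.098,.241]]); print(proj('top',c))
a=proj('top',wor([[x,y,.115] for x in(-.026,-.036,-.016) for y in(-.06,.06)])); print(a.round(1))
E
```

```text
top 16 518 x,z [-0.0011  0.1157] yaw,tilt deg [-0.37  0.24] y range [-0.0588  0.0578] res 0.002
scene 16 231 x,z [0.0004 0.1169] yaw,tilt deg [-0.57 -0.1 ] y range [-0.0579  0.0585] res 0.001
[[293.66421211 197.20962121]
 [259.24780329 185.12094157]]
[[312.4 195. ]
 [274.9 199.7]
 [312.8 198.1]
 [275.3 202.8]
 [312.  191.8]
 [274.5 196.6]]
```

Request:
servo_tool(
  hand=[0,0,0,0,0],
  xyz=[
    [3.8,0.6,0],
    [3.8,0.6,0.5],
    [3.8,0.6,1.5],
    [3.5,0.6,1.5],
    [2.5,0.4,1],
  ],
  spin=[4,0,0,0,0],
)

```text
time_s: 13.37
position: [0.497, 0.2812, 0.1563]
eef_rot: [179.8, 1.3, 90.4]
ft_force: [0.3, -1.0, 0.5]
opening: 0.0852
```

Run:
```python
from h import *
rem([.4816,.305,.1],91.3)
shot('scene','17',200,170,120,160,5)
```

```text
t 13.37 pos [0.497  0.2812 0.1563] rpy [179.8   1.3  90.4] F [ 0.3 -1.   0.5] open 0.0852 j [ -8.  25. -37. 104.  19.  57. -52.]
shift cm [ 2.52 -1.55  5.57] spin -0.9
```

View pics/scene17c.png

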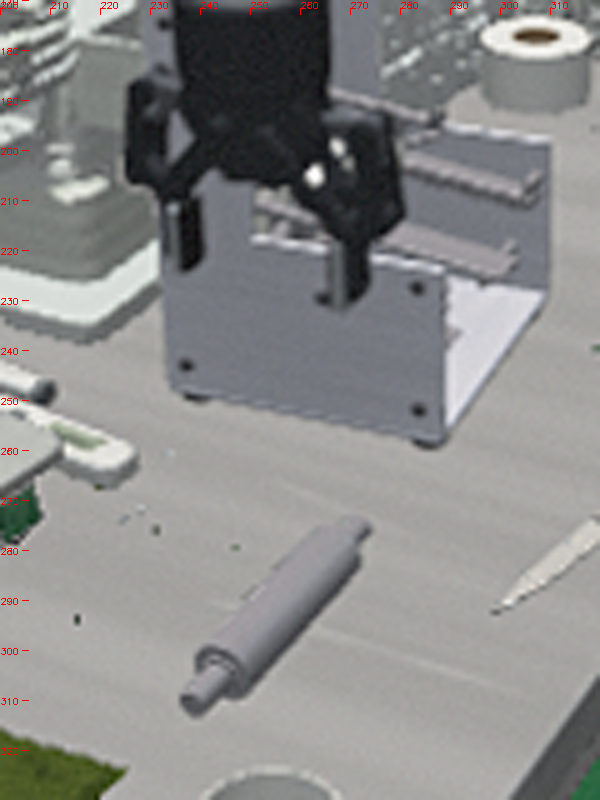

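Run:
```python
from h import *
e=atz('scene',[[238,309.2],[273,275.3]],.017); print(e,e.mean(0),np.linalg.norm(e[0]-e[1]),np.degrees(np.arctan2(*(e[0]-e[1])[1::-1])))
```

```text
[[0.48243894 0.38766371 0.017     ]
 [0.47835623 0.21795421 0.017     ]] [0.48039759 0.30280896 0.017     ] 0.1697585945889479 88.62189726996347
```

Request:
servo_tool(
  hand=[0,0,0,0],
  xyz=[
    [2.3,-1.5,1],
    [0,0,2],
    [0,0,2],
    [0,0,0],
  ],
  spin=[-0.9,0,0,0],
)

```text
time_s: 13.75
position: [0.4805, 0.3094, 0.101]
eef_rot: [179.9, 0.9, 91.7]
ft_force: [-1.3, -0.2, -0.6]
opening: 0.0857
```

Run:
```python
from h import *
rem([.4816,.305,-.015],91.3)
```

```text
t 13.75 pos [0.4805 0.3094 0.101 ] rpy [179.9   0.9  91.7] F [-1.3 -0.2 -0.6] open 0.0857 j [-12.  29. -36. 107.  22.  51. -57.]
shift cm [-0.26  0.07 11.6 ] spin 0.4
```

Request:
servo_tool(
  hand=[0,0,0,0,0],
  xyz=[
    [-0.3,0.1,2],
    [0,0,2],
    [0,0,2],
    [0,0,1],
    [0,0,0],
  ],
  spin=[0.4,0,0,0,0],
)

```text
time_s: 14.17
position: [0.4857, 0.3005, 0.0316]
eef_rot: [179.6, 0.9, 91.1]
ft_force: [0.3, 0.1, 0.1]
opening: 0.0853
```

Run:
```python
from h import *
rem([.4812,.3045,-.015],91.3)
```

```text
t 14.17 pos [0.4857 0.3005 0.0316] rpy [179.6   0.9  91.1] F [0.3 0.1 0.1] open 0.0853 j [-14.  34. -32. 109.  27.  44. -61.]
shift cm [ 0.48 -0.48  4.64] spin -0.2
```

Request:
servo_tool(
  hand=[0,0,0,0,0],
  xyz=[
    [0.5,-0.5,0],
    [0,0,1],
    [0,0,1],
    [0,0,1],
    [0,0,0],
  ],
  spin=[-0.2,0,0,0,0],
)

```text
time_s: 14.58
position: [0.4835, 0.3058, 0.0032]
eef_rot: [179.2, 0.8, 91.2]
ft_force: [-0.5, -0.3, -0.3]
opening: 0.0852
```

Run:
```python
from h import *
rem([.4812,.3045,-.015],91.3)
```

```text
t 14.58 pos [0.4835 0.3058 0.0032] rpy [179.2   0.8  91.2] F [-0.5 -0.3 -0.3] open 0.0852 j [-16.  37. -31. 110.  30.  41. -63.]
shift cm [-0.1  -0.26  1.82] spin -0.1
```

Request:
servo_tool(
  hand=[0,0,0,0],
  xyz=[
    [-0.1,-0.3,0.9],
    [0,0,0.9],
    [0,0,0],
    [0,0,0],
  ],
  spin=[-0.1,0,0,0],
)

```text
time_s: 14.92
position: [0.4803, 0.3046, -0.0171]
eef_rot: [179.3, 0.8, 91.3]
ft_force: [-0.7, 0.6, 0.2]
opening: 0.0854
```

Run:
```python
from h import *
rem([.4812,.3045,-.015],91.3)
shot('scene','18',200,230,120,110,6)
```

```text
t 14.92 pos [ 0.4803  0.3046 -0.0171] rpy [179.3   0.8  91.3] F [-0.7  0.6  0.2] open 0.0854 j [-17.  38. -30. 111.  31.  39. -65.]
shift cm [-0.01  0.09 -0.21] spin 0.0
```

View pics/scene18c.png

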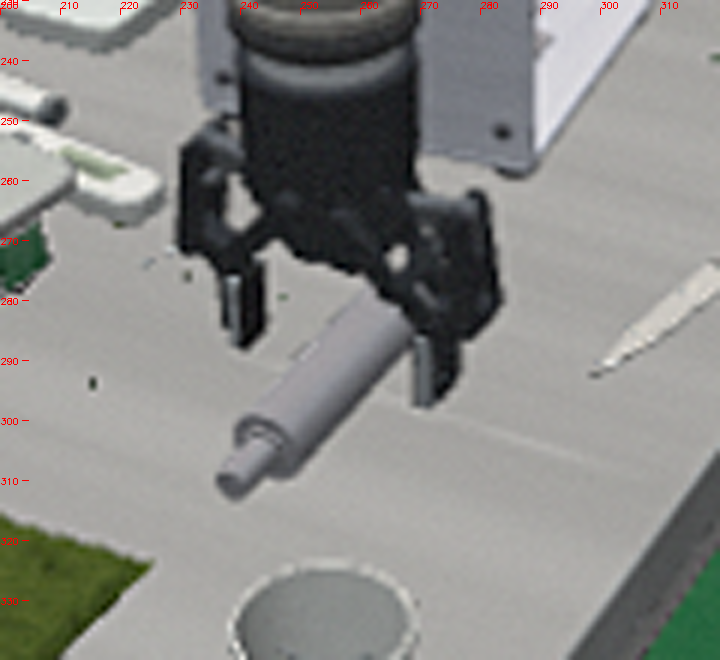

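Run:
```python
from h import *
print(atz('scene',[[239.5,287.5],[271.5,297.3]],.017))
```

```text
[[0.5294376  0.30920804 0.017     ]
 [0.43271165 0.30732937 0.017     ]]
```

Request:
servo_tool(
  hand=[0.3,0.6,1,1,1],
  xyz=[
    [0,0.1,-0.2],
    [0,0,0],
    [0,0,0],
    [0,0,0],
    [0,0,0],
  ],
  spin=[0,0,0,0,0],
  squeeze=60,
)

```text
time_s: 15.38
position: [0.4823, 0.3053, -0.0135]
eef_rot: [179.1, 0.7, 91.3]
ft_force: [0.4, 0.1, -2.1]
opening: 0.0317
```

Request:
servo_tool(
  hand=[1,1],
  xyz=[
    [0,0,0],
    [0,0,0],
  ],
  spin=[0,0],
)

```text
time_s: 15.55
position: [0.4823, 0.3051, -0.0134]
eef_rot: [179.1, 0.7, 91.3]
ft_force: [-0.6, 0.2, -1.4]
opening: 0.0318
```

Run:
```python
from h import *
rem([.4812,.3045,.19],91.3)
```

```text
t 15.55 pos [ 0.4823  0.3051 -0.0134] rpy [179.1   0.7  91.3] F [-0.6  0.2 -1.4] open 0.0318 j [-17.  38. -30. 111.  31.  39. -64.]
shift cm [ -0.31   0.19 -20.34] spin -0.0
```

Request:
servo_tool(
  hand=[1,1,1,1,1],
  xyz=[
    [0,0,-2],
    [0,0,-3.5],
    [0,0,-4],
    [0,0,-4],
    [0,0,-4],
  ],
  spin=[0,0,0,0,0],
)

```text
time_s: 15.97
position: [0.4728, 0.3013, 0.1561]
eef_rot: [-179.6, 1.4, 91.4]
ft_force: [1.8, 0.6, -3.1]
opening: 0.0323
```

Run:
```python
from h import *
rem(wor([-.088,0,.19])[0],96.1)
```

```text
t 15.97 pos [0.4728 0.3013 0.1561] rpy [-179.6    1.4   91.4] F [ 1.8  0.6 -3.1] open 0.0323 j [-10.  25. -38. 105.  19.  57. -54.]
shift cm [-29.06   4.5   -2.68] spin -4.7
```

Request:
servo_tool(
  hand=[1,1,1,1,1],
  xyz=[
    [-3.5,0.4,-1],
    [-3.8,0.6,-1],
    [-3.8,0.6,-0.7],
    [-3.8,0.6,0],
    [-3.8,0.6,0],
  ],
  spin=[-4.7,0,0,0,0],
)

```text
time_s: 16.38
position: [0.52, 0.1289, 0.199]
eef_rot: [179.5, 0.7, 97.5]
ft_force: [1.3, 1.3, -1.8]
opening: 0.0317
```

Run:
```python
from h import *
rem(wor([-.088,0,.15])[0],96.1)
```

```text
t 16.38 pos [0.52   0.1289 0.199 ] rpy [179.5   0.7  97.5] F [ 1.3  1.3 -1.8] open 0.0317 j [ 10.  19. -38. 107.  14.  59. -26.]
shift cm [-11.53  -1.08   5.03] spin 1.4
```

Request:
servo_tool(
  hand=[1,1,1,1,1],
  xyz=[
    [-3.2,-0.4,0],
    [-3.2,-0.4,0],
    [-2.5,-0.3,0.5],
    [-0.5,0,0.5],
    [0,0,0],
  ],
  spin=[1.4,0,0,0,0],
)

```text
time_s: 16.8
position: [0.5198, 0.0169, 0.1888]
eef_rot: [179.6, 1.0, 95.2]
ft_force: [-1.0, 0.1, -3.6]
opening: 0.0322
```

Run:
```python
from h import *
rem(wor([-.088,0,.15])[0],96.1)
```

```text
t 16.8 pos [0.5198 0.0169 0.1888] rpy [179.6   1.   95.2] F [-1.   0.1 -3.6] open 0.0322 j [ 20.  17. -35. 110.  13.  56. -16.]
shift cm [-0.41  0.44  3.89] spin -0.9
```

Request:
servo_tool(
  hand=[1,1,1,1],
  xyz=[
    [-0.4,0.4,0],
    [0,0,1.5],
    [0,0,1.2],
    [0,0,0],
  ],
  spin=[-0.9,0,0,0],
)

```text
time_s: 17.13
position: [0.5252, 0.0159, 0.1612]
eef_rot: [179.6, 0.9, 96.4]
ft_force: [-0.5, -0.3, -3.1]
opening: 0.0319
```

Run:
```python
from h import *
rem(wor([-.088,0,.15])[0],96.1); print(loc(monitor.get_obs()['position']))
shot('scene','20',220,130,120,110,6); shot('top','20',245,160,100,75,7)
```

```text
t 17.13 pos [0.5252 0.0159 0.1612] rpy [179.6   0.9  96.4] F [-0.5 -0.3 -3.1] open 0.0319 j [ 20.  20. -35. 111.  15.  53. -16.]
shift cm [-0.31 -0.08  1.13] spin 0.3
[[-0.08730356  0.0032847   0.16124776]]
```

View pics/scene20c.png

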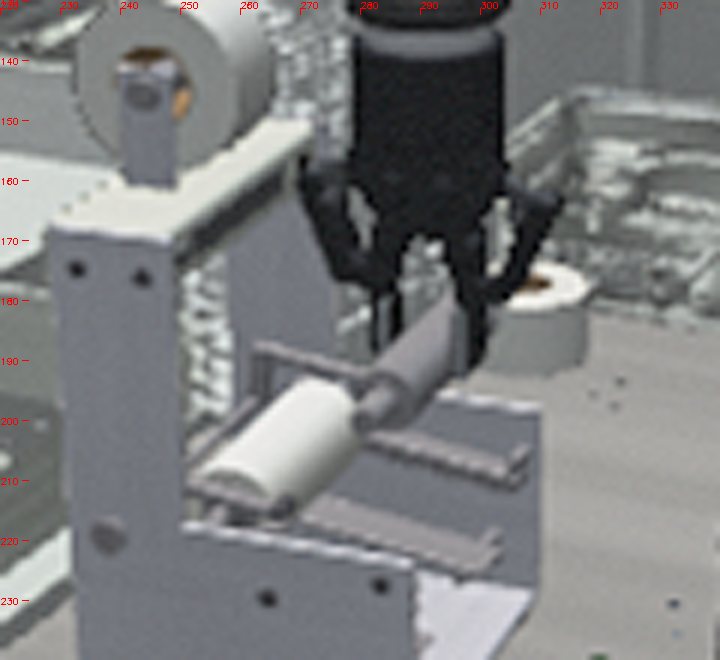

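View pics/top20c.png

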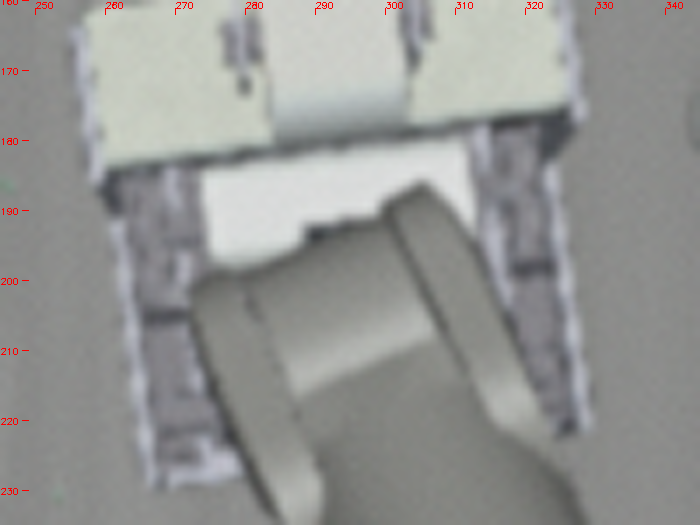

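Run:
```python
from h import *
d=np.load('scene20.npy')
for (u,v) in((280,199),(281,199),(281,200),(280,200)): print(loc(atd('scene',[[u,v]],[d[v,u]])).round(4))
P=cloud('scene',d).reshape(-1,3); A=loc(P)
k=(A[:,2]>.165)&(A[:,2]<.225)&(abs(A[:,0]+.087)<.022)&(A[:,1]>.02)
im=cv2.imread('pics/scene20.png').reshape(-1,3); k&=(im.min(1)>75)
A=A[k]; print(len(A))
for s in np.arange(.02,.11,.01):
    m=(A[:,1]>=s)&(A[:,1]<s+.01); 
    if m.sum(): print(s.round(2),m.sum(),'x',np.percentile(A[m,0],[5,50,95]).round(3),'zmax',np.percentile(A[m,2],[50,95]).round(4))
T=cloud('top',np.load('top20.npy')); 
c=proj('top',wor([[-.087,.0633,.1916],[-.087,.0913,.1916]])); print(c)
```

```text
[[-0.089   0.0942  0.1973]]
[[-0.0907  0.0908  0.1962]]
[[-0.0907  0.091   0.1931]]
[[-0.088   0.0919  0.1931]]
167
0.02 19 x [-0.104 -0.095 -0.081] zmax [0.2079 0.2122]
0.03 15 x [-0.102 -0.093 -0.084] zmax [0.2081 0.2113]
0.04 17 x [-0.104 -0.096 -0.08 ] zmax [0.2074 0.2108]
0.05 22 x [-0.103 -0.097 -0.08 ] zmax [0.2046 0.2111]
0.06 56 x [-0.101 -0.092 -0.075] zmax [0.2008 0.2104]
0.07 10 x [-0.094 -0.091 -0.085] zmax [0.1995 0.2013]
0.08 9 x [-0.095 -0.087 -0.081] zmax [0.1986 0.2009]
0.09 19 x [-0.094 -0.088 -0.083] zmax [0.1955 0.2   ]
[[275.71376434 218.03513709]
 [266.45362866 219.20704827]]
```

Request:
servo_tool(
  hand=[1,1,1,1,1],
  xyz=[
    [-0.4,-0.1,0],
    [0,0,0.8],
    [0,0,1.5],
    [0,0,1.5],
    [0,0,0],
  ],
  spin=[0.3,0,0,0,0],
)

```text
time_s: 17.65
position: [0.5286, 0.0137, 0.126]
eef_rot: [179.1, 0.9, 96.3]
ft_force: [-1.1, -0.6, -2.9]
opening: 0.0323
```

Run:
```python
from h import *
rem(wor([-.088,-.001,.072])[0],96.1); print(loc(monitor.get_obs()['position']))
```

```text
t 17.65 pos [0.5286 0.0137 0.126 ] rpy [179.1   0.9  96.3] F [-1.1 -0.6 -2.9] open 0.0323 j [ 19.  22. -33. 113.  17.  49. -18.]
shift cm [-0.08 -0.47  5.4 ] spin 0.2
[[-0.08419282  0.00069317  0.1260284 ]]
```

Request:
servo_tool(
  hand=[1,1,1,1,1],
  xyz=[
    [-0.1,-0.4,0.5],
    [0,0,1.2],
    [0,0,1.2],
    [0,0,1],
    [0,0,0],
  ],
  spin=[0.2,0,0,0,0],
)

```text
time_s: 18.07
position: [0.5262, 0.0117, 0.085]
eef_rot: [178.9, 0.9, 96.1]
ft_force: [-1.2, -0.7, -3.4]
opening: 0.0319
```

Run:
```python
from h import *
rem(wor([-.086,-.001,.072])[0],96.1); print(loc(monitor.get_obs()['position']))
shot('scene','21',220,130,120,110,6)
```

```text
t 18.07 pos [0.5262 0.0117 0.085 ] rpy [178.9   0.9  96.1] F [-1.2 -0.7 -3.4] open 0.0319 j [ 17.  25. -32. 115.  20.  44. -21.]
shift cm [0.03 0.05 1.3 ] spin -0.0
[[-0.08676159 -0.00105379  0.08502795]]
```

View pics/scene21c.png

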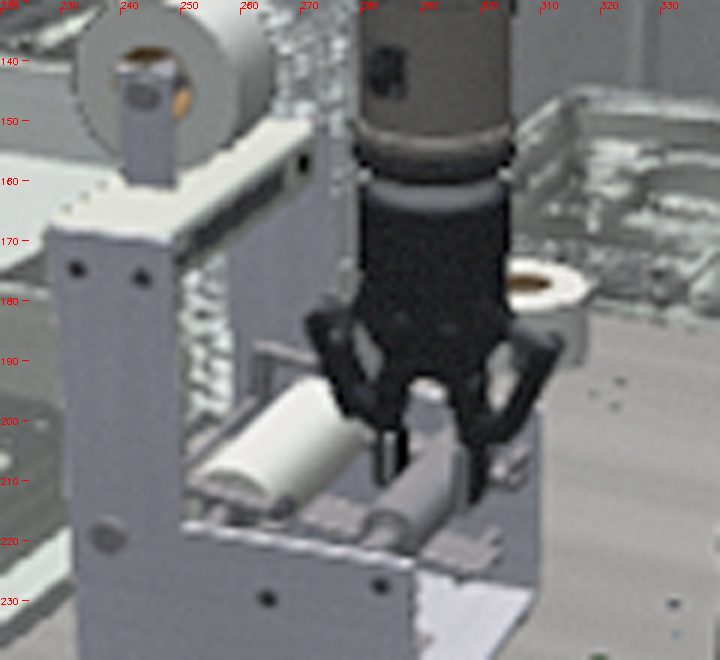

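Request:
servo_tool(
  hand=[1,1,1],
  xyz=[
    [0,0,0.6],
    [0,0,0.5],
    [0,0,0.2],
  ],
  spin=[0,0,0],
)

```text
time_s: 18.37
position: [0.528, 0.012, 0.0725]
eef_rot: [178.8, 0.9, 96.1]
ft_force: [0.3, -0.3, -1.8]
opening: 0.0321
```

Run:
```python
from h import *
rem(wor([-.086,-.001,.072])[0],96.1); print(loc(monitor.get_obs()['position']))
```

```text
t 18.37 pos [0.528  0.012  0.0725] rpy [178.8   0.9  96.1] F [ 0.3 -0.3 -1.8] open 0.0321 j [ 17.  26. -31. 115.  21.  43. -22.]
shift cm [-0.   -0.1   0.05] spin -0.0
[[-0.08497855 -0.00095285  0.07250894]]
```

Request:
servo_tool(
  hand=[1,1],
  xyz=[
    [0,0,0.3],
    [0,0,0],
  ],
  spin=[0,0],
)

```text
time_s: 18.53
position: [0.5285, 0.012, 0.0727]
eef_rot: [178.8, 1.1, 96.1]
ft_force: [-0.8, 0.3, -2.4]
opening: 0.0319
```

Request:
servo_tool(
  hand=[1,1],
  xyz=[
    [0,0,0.4],
    [0,0,0.2],
  ],
  spin=[0,0],
)

```text
time_s: 18.7
position: [0.5293, 0.0121, 0.0722]
eef_rot: [178.7, 1.3, 96.0]
ft_force: [-10.4, -1.0, 18.5]
opening: 0.0314
```

Run:
```python
from h import *
rem(wor([-.086,-.001,.072])[0],96.1); print(loc(monitor.get_obs()['position']))
```

```text
t 18.7 pos [0.5293 0.0121 0.0722] rpy [178.7   1.3  96. ] F [-10.4  -1.   18.5] open 0.0314 j [ 16.  26. -31. 115.  22.  43. -22.]
shift cm [ 0.   -0.24  0.01] spin -0.1
[[-0.08365089 -0.00101372  0.07216706]]
```

Request:
servo_tool(
  hand=[0.35,0.35,0.35,0.35,0.35],
  xyz=[
    [0,0,-0.1],
    [0,0,0],
    [0,0,0],
    [0,-0.3,-0.5],
    [0,-0.3,-1],
  ],
  spin=[0,0,0,0,0],
)

```text
time_s: 19.12
position: [0.5242, 0.0122, 0.0894]
eef_rot: [178.6, 1.3, 96.1]
ft_force: [-1.4, 0.1, -0.2]
opening: 0.0555
```

Request:
servo_tool(
  hand=[0.35,0.35,0.35,0.35,0.35],
  xyz=[
    [0,0,-2],
    [0,0,-3],
    [0,0,-4],
    [0,-3,-2],
    [0,-2,0],
  ],
  spin=[0,0,0,0,0],
)

```text
time_s: 19.53
position: [0.4712, 0.0108, 0.2052]
eef_rot: [178.6, 1.1, 96.2]
ft_force: [0.1, -0.7, -0.3]
opening: 0.0558
```

Request:
servo_tool(
  hand=[0.35,0.35,0.35,0.35,0.35],
  xyz=[
    [-3,-1,-1],
    [-4,0,0],
    [-4,0,0],
    [-4,0,0],
    [-3,0,0],
  ],
  spin=[0,0,0,0,0],
)

```text
time_s: 19.95
position: [0.478, -0.1665, 0.2266]
eef_rot: [178.1, 1.4, 97.2]
ft_force: [0.7, 0.2, 0.2]
opening: 0.0552
```

Run:
```python
from h import *
rem(wor([-.2,-.2,.2])[0],96.1); print(loc(monitor.get_obs()['position']))
shot('scene','22',225,140,100,90,7); shot('top','22',245,160,100,75,7)
```

```text
t 19.95 pos [ 0.478  -0.1665  0.2266] rpy [178.1   1.4  97.2] F [0.7 0.2 0.2] open 0.0552 j [ 38.  11. -30. 111.   8.  57.  12.]
shift cm [-2.54 -4.77  2.56] spin 1.1
[[-0.15368683 -0.17304936  0.22657468]]
```

View pics/scene22c.png

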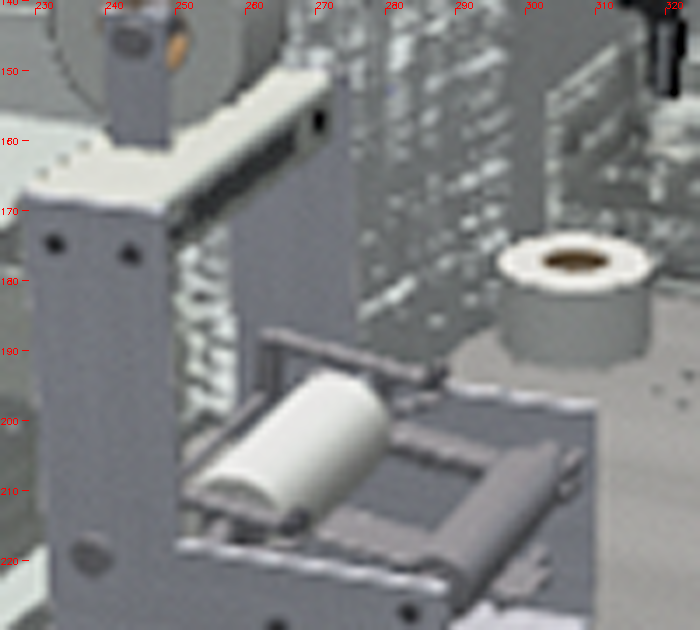

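View pics/top22c.png

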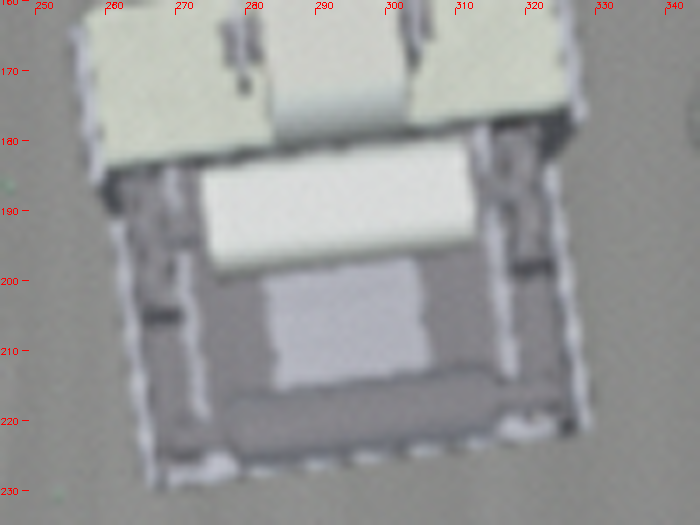

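Run:
```python
from h import *
viewer.capture('top')
shot('top','23',245,160,100,75,7); shot('scene','23',225,140,100,90,7)
cyl('top','23',0,.115,.026); cyl('scene','23',0,.115,.026)
cyl('top','23',-.096,.1015,.017,thr=80,win=.025,zmin=-.005); cyl('scene','23',-.096,.1015,.017,thr=80,win=.025,zmin=-.005)
a=cv2.imread('pics/top0.png').astype(int); b=cv2.imread('pics/top23.png').astype(int); c=cv2.imread('pics/top22.png').astype(int)
m=(abs(a-b).max(2)>40).astype('uint8'); n,l,s,ce=cv2.connectedComponentsWithStats(m,connectivity=8)
for i in range(1,n):
    if s[i,4]>15: print('diff',s[i],ce[i].round())
print('22-23',(abs(b-c)[150:240,245:345].max(2)>40).sum()); rem([0,0,0],0)
cv2.imwrite('pics/top23b.png',cv2.resize(cv2.imread('pics/top23.png'),(800,600)))
```

```text
top 23 524 x,z [-0.0008  0.1157] yaw,tilt deg [-0.36  0.1 ] y range [-0.0586  0.0577] res 0.0021
scene 23 230 x,z [0.0006 0.1169] yaw,tilt deg [-0.75 -0.32] y range [-0.0572  0.0592] res 0.001
top 23 398 x,z [-0.0958  0.1023] yaw,tilt deg [-0.76 -0.24] y range [-0.0582  0.0582] res 0.0019
scene 23 202 x,z [-0.0936  0.1033] yaw,tilt deg [ 0.34 -0.36] y range [-0.0537  0.059 ] res 0.0012
diff [301 180  12  14 139] [307. 187.]
diff [274 184  17  13 123] [279. 189.]
diff [283 195  20   4  30] [292. 197.]
diff [353 206  19  71 622] [361. 240.]
diff [278 213  38  14 282] [296. 220.]
diff [365 213  38  28 516] [384. 225.]
diff [400 251   7  10  24] [404. 254.]
diff [399 257   4  10  28] [400. 262.]
diff [ 364  276   49  113 4730] [387. 331.]
diff [507 307  53  38 710] [535. 323.]
diff [ 473  345   87   75 2809] [532. 394.]
diff [292 373  30  20 195] [304. 381.]
diff [274 382   7  13  48] [277. 388.]
diff [299 382  20  22 151] [310. 391.]
diff [323 385  10   5  29] [327. 387.]
diff [360 385  13  10  54] [365. 389.]
diff [ 366  387   48   33 1262] [391. 404.]
diff [335 391  27  21 211] [345. 401.]
diff [273 395  14  21 178] [279. 405.]
diff [291 413   5   7  19] [293. 416.]
diff [322 414  20   6  60] [332. 418.]
diff [432 414  29   6 102] [447. 417.]
diff [463 416   8   4  16] [467. 418.]
22-23 0
t 20.2 pos [ 0.4783 -0.1623  0.2257] rpy [178.2   1.2  97.3] F [0.4 0.6 0.4] open 0.0555 j [ 38.  11. -30. 111.   7.  57.  12.]
shift cm [ 22.67 -46.07  20.61] spin 97.3
```

View pics/top23b.png

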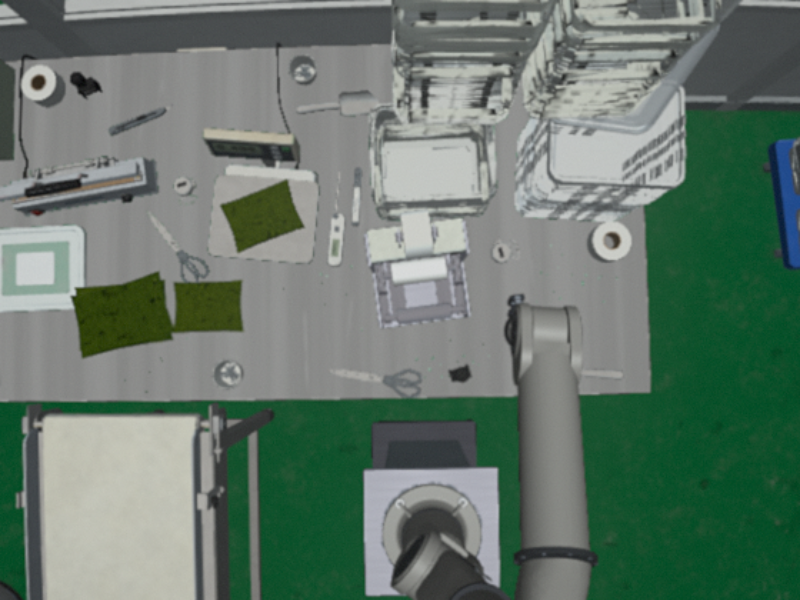

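Run:
```python
from h import *
p=cv2.imread('pics/scene23.png').astype(int); q=cv2.imread('pics/scene0.png').astype(int)
print('scoop region diff',(abs(p-q)[185:225,355:400].max(2)>40).sum())
print(workorder.sign_off(), monitor.get_obs()['time_s'])
```

```text
scoop region diff 2
the job is handed in; nothing more can be done
the job is handed in; nothing more can be done
```

Both rollers are back on the press and the job is handed in; the last clock reading before that was about 20 s of the 64 s. No verdict is reported, so what follows rests on my own checks.

**What I did:**
- **Thick roller:** I set it on the rails and it rolled to the front. I then pushed it up from the front with the back of one finger, the tool staying upright, because the moves cannot tilt it. It passed the catch with up to about 17 N.
- **Thin roller:** After that I set it on the rails in front and let it roll against the lips.

**Last checks:**

| Roller | Axis along the rails from press_seat (top / scene camera) | Height (top / scene camera) |
|---|---|---|
| Thick | −0.8 mm / +0.6 mm | 116 / 117 mm |
| Thin | −96 mm / −94 mm (should be −96 mm) | 102 / 103 mm |

- **Catch:** By eye in the pictures, it lies in front of the thick roller's journals, as low as at the start.
- **At rest:** Two pictures of the press shortly before hand-in were identical, and the gripper stood clear, about 17 cm to the side.
- **Other things on the table:** Against the first picture, nothing else on the table had changed. The arm hid most of the scoop from above, but the scene camera shows it unmoved.

**What went wrong or disagreed:**
- **Tool height:** The real gripper was about 35 mm higher than the reported position. My first grasp closed on top of the thick roller and pushed it about 1 cm along the table. I corrected for this, and the second grasp held.
- **Camera agreement:** The two cameras differ by about 2 mm on the thin roller's position and about 1° on its angle. I take this as measuring noise.

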